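# Gauge the door gap of a spice cupboard

### The arm

A 6-joint arm with a two-finger parallel gripper is mounted at the origin on the work surface. World frame = base frame: x ahead of the robot, y to its left, z up, the work surface at z = 0. Lengths are in m, angles in rad, forces in N, time in s.
With the tool pointing down it reaches from about 0.375 to 0.9 m from the base axis. Payload 3.1 kg.
Tool frame: the origin (TCP) lies on the centre line of the jaws, within the pads' length; the fingertips stand 25 mm ahead of it and the grasp point (between the pads) lies 6 mm ahead of it (manip.tip_extent is the distance from the TCP to the fingertips, in m); z points along the fingers, y is the line along which they close (so a half turn about z gives the same grasp; the last joint's range is limited). The gripper opens to 85 mm and grips with 20 to 120 N. Pads are 22 mm wide; open, the fingers measure 114 mm over their backs; the gripper's body (76 mm by 85 mm) begins 54 mm behind the grasp point. The pads swing forward as they close: fully open they stand 13 mm farther back than shut.
Start: joints at [-1.49, 0.527, 1.433, -0, 1.181, -0.178], TCP at [0.161, -0.604, 0.256] pointing down, gripper open.
Joint ranges: [-3.08, 3.08], [-0.75, 2.2], [0.22, 2.44], [-1.43, 4.57], [0, 2.65], [-2.85, 2.85]. Speed limits (rad/s): [2.79, 2.79, 3.14, 3.14, 3.14, 3.14].

### API

Orientations are given as a unit quaternion [x, y, z, w].
In Python, from station import readout, imaging, order, manip gives the robot as it stands.
- The arm moves only by the tool move_arm, never from a script. Its argument "rows" is a list of rows, each a list of 7 numbers: the turn, a rotation vector about the tool's x, y, z in degrees, then the shift along the tool's x, y, z in mm, then the closure, from 0 (fully open) to 1 (shut). A call has 1 to 12 rows; each row is the pose to reach, as a shift and turn from the pose commanded when the call began, along the tool's axes at that moment; what a row does not reach only later rows make up. A row lasts 1/12 s, in which the tool goes at most 41.7 mm and 7.16 degrees, less where a joint would pass 70% of its speed; a pose out of reach is approached as far as the arm can. A call with a gripper value outside its range is refused whole. The fingers move at their own pace and stop on an object; "squeeze" is the grip in N (left out, the last holds). Time passes only in rows, so rows that repeat a pose let the fingers close. It gives the time, the measured TCP pose, the force, the opening and the grip force at its end, in the units of the state.
- readout.sense(): the state, without advancing time (a new reading comes with each control period).
- imaging.snapshot(name): name is "side" or "top" or "wrist"; returns a dict with "img" (384x512x3 uint8, red, green, blue), "z_map" (384x512 float32, m along the optical axis (not along the pixel's ray), 0 where there is no reading), "fovy" (degrees; the focal length in pixels is half the picture's height over the tangent of half this angle, whatever the lens; pixels are square), "cx", "cy" (the principal point, pixels), "k1" (the pictures are not rectified: a ray, as slopes to the right and down, at radius r is drawn at 1 + k1 r^2 times it, then the intrinsics apply), "rvec" (rotation vector, rad) and "tvec" (3), from world to camera coordinates, as OpenCV has them. Camera axes: x right, y down, z forward; pixel columns grow to the right and rows downward; lengths in m; the calibration is good to about 2 mm. A picture is of the moment at which its call begins.
- order.sign_off(): hands the job in; it is judged then, once.
The state is a dict: "t": time; "q": joint angles; "qd": joint speeds; "tau": joint torques, N m; "tcp_pos": TCP position; "tool_rot": TCP orientation; "force": force on the tool from outside, world axes, zero at the start; "ft_torque": the same for the moment, N m; "finger_gap": opening from 0.0 (shut) to 1.0 (fully open); "gripper_force": force on a finger pad.
Only numpy, scipy, OpenCV 4.12 (cv2) and the standard library are available. Lean on these libraries where they do the work, as an engineer would, in place of code of your own. Each camera call takes 0.05 s, during which the arm holds its last target. There are 200 camera calls.

### The job

Check the gap between the two doors of the left one of the two white spice cupboards (on the robot's own left) with the feeler gauges lying on the counter, one after another from the thinnest blade to the thickest (green, yellow, blue, red; one may be missing): slide the blade straight into the gap until the handle is nearly at the doors, or, if it jams, press it gently against the gap for a moment and do not force it. Then snap each gauge down into any free slot of the spring clip racks: those that went in belong in the wooden rack, those that jammed in the white rack. Leave the mug, the jar and the tape measure where they are.

Things in the scene. Friction and masses are not known exactly. Their poses are not given: they have to be found in the camera images.
- cupboard_a: White spice cupboard, fixed, 200 wide (y), 140 deep (x), 160 high, two doors 18 thick on its front. Origin: on the counter, at the door faces, mid gap; x points into it. One of two that differ only in door gap: one 6 mm, one 12 mm, not told which. The one on the robot's left (world y above 0) is to be checked. Bar handles stand out 26 mm at y = -82 and 82.
- cupboard_a_gap (a point): Mouth of the upright gap between the doors of cupboard_a, at the door faces, 85 mm up; axes as the cupboard. Gap from 6 to 154 mm height, front edges rounded (5 mm radius); hollow behind, 100 mm free past the doors, 14 to 146 mm high. Doors are rigid: too thick a blade stops within 5 mm of the faces.
- cupboard_b: White spice cupboard, fixed, 200 wide (y), 140 deep (x), 160 high, two doors 18 thick on its front. Origin: on the counter, at the door faces, mid gap; x points into it. One of two that differ only in door gap: one 6 mm, one 12 mm, not told which. The one on the robot's left (world y above 0) is to be checked. Bar handles stand out 26 mm at y = -82 and 82.
- cupboard_b_gap (a point): Mouth of the upright gap between the doors of cupboard_b, at the door faces, 85 mm up; axes as the cupboard. Gap from 6 to 154 mm height, front edges rounded (5 mm radius); hollow behind, 100 mm free past the doors, 14 to 146 mm high. Doors are rigid: too thick a blade stops within 5 mm of the faces.
- gauge_green: Feeler gauge, 171 long, 90 g: green handle, steel blade 3.5 thick (y), 18 high, x 53 to 118. Origin: mid handle on its axis; x to the blade tip. Lies blade on edge, origin 10 mm up. Handle: grip block x -15 to 15, 16 wide (y); round grey necks 14 diameter at |x| 15 to 43; cross bars |x| 43 to 53, 50 wide; all 20 high. May be absent.
- gauge_green_tip (a point): Tip of the green gauge's blade, 118 mm from the origin along x, at mid height and mid thickness.
- gauge_yellow: Feeler gauge, 171 long, 90 g: yellow handle, steel blade 8 thick (y), 18 high, x 53 to 118. Origin: mid handle on its axis; x to the blade tip. Lies blade on edge, origin 10 mm up. Handle: grip block x -15 to 15, 16 wide (y); round grey necks 14 diameter at |x| 15 to 43; cross bars |x| 43 to 53, 50 wide; all 20 high. May be absent.
- gauge_yellow_tip (a point): Tip of the yellow gauge's blade, 118 mm from the origin along x, at mid height and mid thickness.
- gauge_blue: Feeler gauge, 171 long, 90 g: blue handle, steel blade 9 thick (y), 18 high, x 53 to 118. Origin: mid handle on its axis; x to the blade tip. Lies blade on edge, origin 10 mm up. Handle: grip block x -15 to 15, 16 wide (y); round grey necks 14 diameter at |x| 15 to 43; cross bars |x| 43 to 53, 50 wide; all 20 high. May be absent.
- gauge_blue_tip (a point): Tip of the blue gauge's blade, 118 mm from the origin along x, at mid height and mid thickness.
- gauge_red: Feeler gauge, 171 long, 90 g: red handle, steel blade 15 thick (y), 18 high, x 53 to 118. Origin: mid handle on its axis; x to the blade tip. Lies blade on edge, origin 10 mm up. Handle: grip block x -15 to 15, 16 wide (y); round grey necks 14 diameter at |x| 15 to 43; cross bars |x| 43 to 53, 50 wide; all 20 high. May be absent.
- gauge_red_tip (a point): Tip of the red gauge's blade, 118 mm from the origin along x, at mid height and mid thickness.
- rack_wood: Wooden clip rack, fixed, board 110 (x) by 190 (y) by 15 high, on either side; origin under its centre. Three slots along y, each with steel spring jaws at x = -29 and 29 (12 long, to 58 mm high) for the two necks of a gauge laid along x, either way round. Jaws 10 mm apart; the gauge snaps in when pushed down with 5 to 15 N, and lies 13 mm too high if only laid on them.
- rack_wood_slot0 (a point): Slot of rack_wood at y = -60 mm: where the handle's axis middle (gauge origin) lies when snapped home, 40 mm above the counter; x runs along the slot.
- rack_wood_slot1 (a point): Slot of rack_wood at y = 0 mm: where the handle's axis middle (gauge origin) lies when snapped home, 40 mm above the counter; x runs along the slot.
- rack_wood_slot2 (a point): Slot of rack_wood at y = 60 mm: where the handle's axis middle (gauge origin) lies when snapped home, 40 mm above the counter; x runs along the slot.
- rack_white: White plastic clip rack, fixed, board 110 (x) by 190 (y) by 15 high, on either side; origin under its centre. Three slots along y, each with steel spring jaws at x = -29 and 29 (12 long, to 58 mm high) for the two necks of a gauge laid along x, either way round. Jaws 10 mm apart; the gauge snaps in when pushed down with 5 to 15 N, and lies 13 mm too high if only laid on them.
- rack_white_slot0 (a point): Slot of rack_white at y = -60 mm: where the handle's axis middle (gauge origin) lies when snapped home, 40 mm above the counter; x runs along the slot.
- rack_white_slot1 (a point): Slot of rack_white at y = 0 mm: where the handle's axis middle (gauge origin) lies when snapped home, 40 mm above the counter; x runs along the slot.
- rack_white_slot2 (a point): Slot of rack_white at y = 60 mm: where the handle's axis middle (gauge origin) lies when snapped home, 40 mm above the counter; x runs along the slot.
- mug: Bystander: blue ceramic mug, 80 diameter, 90 high, origin under its centre.
- spice_jar: Bystander: amber jar with steel lid, 52 diameter, 100 high, origin under its centre.
- tape_measure: Bystander: yellow tape measure, 70 by 40 by 60 high, on top of one cupboard, origin under its centre.
Not all that is in view belongs to the job. There is more than one size of the gauge_red; the one meant has the size given above.

How it is judged:
On the way, in this order (a step that is already met when the one before it is completed fails the run):
1. the green gauge is tried in the door gap of the left cupboard: its blade is at least 40 mm in if it fits, or pressed (over 0.5 N) on the mouth of the gap if it is too thick (((x of gauge_green_tip in the frame of cupboard_a_gap above 0.04 m and y of gauge_green_tip in the frame of cupboard_a_gap between -0.012 and 0.012 m and z of gauge_green_tip in the frame of cupboard_a_gap between -0.06 and 0.06 m and angle between the x axis of gauge_green and the x axis of cupboard_a, either way round below 0.2 rad and world y of gauge_green_tip above 0.02 m) or (x of gauge_green_tip in the frame of cupboard_b_gap above 0.04 m and y of gauge_green_tip in the frame of cupboard_b_gap between -0.012 and 0.012 m and z of gauge_green_tip in the frame of cupboard_b_gap between -0.06 and 0.06 m and angle between the x axis of gauge_green and the x axis of cupboard_b, either way round below 0.2 rad and world y of gauge_green_tip above 0.02 m))), for 0.02 s.
2. the yellow gauge is tried in the door gap of the left cupboard: its blade is at least 40 mm in if it fits, or pressed (over 0.5 N) on the mouth of the gap if it is too thick (((x of gauge_yellow_tip in the frame of cupboard_a_gap between -0.005 and 0.012 m and contact force between gauge_yellow and cupboard_a above 0.5 N and y of gauge_yellow_tip in the frame of cupboard_a_gap between -0.012 and 0.012 m and z of gauge_yellow_tip in the frame of cupboard_a_gap between -0.06 and 0.06 m and angle between the x axis of gauge_yellow and the x axis of cupboard_a, either way round below 0.2 rad and world y of gauge_yellow_tip above 0.02 m) or (x of gauge_yellow_tip in the frame of cupboard_b_gap above 0.04 m and y of gauge_yellow_tip in the frame of cupboard_b_gap between -0.012 and 0.012 m and z of gauge_yellow_tip in the frame of cupboard_b_gap between -0.06 and 0.06 m and angle between the x axis of gauge_yellow and the x axis of cupboard_b, either way round below 0.2 rad and world y of gauge_yellow_tip above 0.02 m))), for 0.02 s.
3. the blue gauge is tried in the door gap of the left cupboard: its blade is at least 40 mm in if it fits, or pressed (over 0.5 N) on the mouth of the gap if it is too thick (((x of gauge_blue_tip in the frame of cupboard_a_gap between -0.005 and 0.012 m and contact force between gauge_blue and cupboard_a above 0.5 N and y of gauge_blue_tip in the frame of cupboard_a_gap between -0.012 and 0.012 m and z of gauge_blue_tip in the frame of cupboard_a_gap between -0.06 and 0.06 m and angle between the x axis of gauge_blue and the x axis of cupboard_a, either way round below 0.2 rad and world y of gauge_blue_tip above 0.02 m) or (x of gauge_blue_tip in the frame of cupboard_b_gap above 0.04 m and y of gauge_blue_tip in the frame of cupboard_b_gap between -0.012 and 0.012 m and z of gauge_blue_tip in the frame of cupboard_b_gap between -0.06 and 0.06 m and angle between the x axis of gauge_blue and the x axis of cupboard_b, either way round below 0.2 rad and world y of gauge_blue_tip above 0.02 m))), for 0.02 s.
4. the red gauge is tried in the door gap of the left cupboard: its blade is at least 40 mm in if it fits, or pressed (over 0.5 N) on the mouth of the gap if it is too thick (((x of gauge_red_tip in the frame of cupboard_a_gap between -0.005 and 0.012 m and contact force between gauge_red and cupboard_a above 0.5 N and y of gauge_red_tip in the frame of cupboard_a_gap between -0.012 and 0.012 m and z of gauge_red_tip in the frame of cupboard_a_gap between -0.06 and 0.06 m and angle between the x axis of gauge_red and the x axis of cupboard_a, either way round below 0.2 rad and world y of gauge_red_tip above 0.02 m) or (x of gauge_red_tip in the frame of cupboard_b_gap between -0.005 and 0.012 m and contact force between gauge_red and cupboard_b above 0.5 N and y of gauge_red_tip in the frame of cupboard_b_gap between -0.012 and 0.012 m and z of gauge_red_tip in the frame of cupboard_b_gap between -0.06 and 0.06 m and angle between the x axis of gauge_red and the x axis of cupboard_b, either way round below 0.2 rad and world y of gauge_red_tip above 0.02 m))), for 0.02 s.
At the end, for the whole second after the job is handed in: Every gauge present lies at rest snapped home in a slot (axis within 4 mm of the slot's height, within 14 mm along it, within 0.12 rad of its direction), in the wooden rack if its blade fits the gap of the left cupboard, in the white rack if it jams (z of gauge_green in the frame of rack_wood between 0.036 and 0.044 m and x of gauge_green in the frame of rack_wood between -0.014 and 0.014 m and y of gauge_green in the frame of rack_wood between -0.07 and 0.07 m and angle between the x axis of gauge_green and the x axis of rack_wood, either way round below 0.12 rad and linear speed of each of gauge_green, gauge_red below 0.02 m/s and z of gauge_red in the frame of rack_white between 0.036 and 0.044 m and x of gauge_red in the frame of rack_white between -0.014 and 0.014 m and y of gauge_red in the frame of rack_white between -0.07 and 0.07 m and angle between the x axis of gauge_red and the x axis of rack_white, either way round below 0.12 rad and ((world y of cupboard_b above 0 m and (z of gauge_yellow in the frame of rack_wood between 0.036 and 0.044 m and x of gauge_yellow in the frame of rack_wood between -0.014 and 0.014 m and y of gauge_yellow in the frame of rack_wood between -0.07 and 0.07 m and angle between the x axis of gauge_yellow and the x axis of rack_wood, either way round below 0.12 rad and linear speed of gauge_yellow below 0.02 m/s)) or (not (world y of cupboard_b above 0 m) and (z of gauge_yellow in the frame of rack_white between 0.036 and 0.044 m and x of gauge_yellow in the frame of rack_white between -0.014 and 0.014 m and y of gauge_yellow in the frame of rack_white between -0.07 and 0.07 m and angle between the x axis of gauge_yellow and the x axis of rack_white, either way round below 0.12 rad and linear speed of gauge_yellow below 0.02 m/s))) and ((world y of cupboard_b above 0 m and (z of gauge_blue in the frame of rack_wood between 0.036 and 0.044 m and x of gauge_blue in the frame of rack_wood between -0.014 and 0.014 m and y of gauge_blue in the frame of rack_wood between -0.07 and 0.07 m and angle between the x axis of gauge_blue and the x axis of rack_wood, either way round below 0.12 rad and linear speed of gauge_blue below 0.02 m/s)) or (not (world y of cupboard_b above 0 m) and (z of gauge_blue in the frame of rack_white between 0.036 and 0.044 m and x of gauge_blue in the frame of rack_white between -0.014 and 0.014 m and y of gauge_blue in the frame of rack_white between -0.07 and 0.07 m and angle between the x axis of gauge_blue and the x axis of rack_white, either way round below 0.12 rad and linear speed of gauge_blue below 0.02 m/s)))); the robot touches nothing.
It fails at once if the mug is moved more than 30 mm (distance of mug from where it was at the start of the episode above 0.03 m).
It fails at once if the spice jar is moved more than 30 mm (distance of spice_jar from where it was at the start of the episode above 0.03 m).
It fails at once if the tape measure is moved more than 30 mm (distance of tape_measure from where it was at the start of the episode above 0.03 m).
It fails at once if a cupboard is pushed with more than 45 N (contact force between any of cupboard_a, cupboard_b and anything else above 45 N).
Of gauge_green, gauge_yellow, gauge_blue, gauge_red only 3 to 4 are there at a start; the rules pass over those that are not, and their reading is None.
At some moment in a run one of gauge_green, gauge_yellow, gauge_blue, gauge_red may be knocked a few centimetres aside while the robot is not near it.
It also fails if it takes over 210 s, if anything falls off the work surface, if the arm or the gripper's body presses on something with over 40 N, if the wrist force passes 120 N, or if a joint passes its speed limit or range.

## Working session

There is one attempt and no reset: what is moved stays moved. The work goes in short steps, Python scripts to look and compute and a tool call to move; the robot and the scene stay as the last step left them, time stands still between calls to the robot, and variables do not carry over. Pictures are saved under pics/ and viewed, at most 14 in all, crops included, and the job is handed in when it is done.

Besides the shell and the picture viewer there is one more tool, called after "Request:" in YAML: its name, and indented under it one key for each argument. move_arm: Moves the arm, as the interface text tells. Its arguments: {"type":"object","properties":{"rows":{"type":"array"},"squeeze":{"type":"number"}},"required":["rows"]}

```bash
ls; mkdir -p pics; cat > h.py <<'E'
import numpy as np, cv2
from scipy.spatial.transform import Rotation as R
from station import readout, imaging, order, manip
def cam(n):
    s=imaging.snapshot(n); h,w=s['img'].shape[:2]
    s['f']=h/2/np.tan(np.radians(s['fovy'])/2)
    s['Rm']=cv2.Rodrigues(np.array(s['rvec'],float))[0]; s['t']=np.array(s['tvec'],float).ravel(); s['c']=-s['Rm'].T@s['t']
    return s
def rays(s,uv):
    uv=np.atleast_2d(uv).astype(float); d=(uv-[s['cx'],s['cy']])/s['f']; x=d.copy()
    for _ in range(20): x=d/(1+s['k1']*(x**2).sum(1,keepdims=True))
    return np.c_[x,np.ones(len(x))]
def onz(s,uv,z):
    r=rays(s,uv)@s['Rm']; return s['c']+r*((z-s['c'][2])/r[:,2])[:,None]
def dep(s,uv):
    uv=np.atleast_2d(uv).astype(int); z=s['z_map'][uv[:,1],uv[:,0]]
    return (rays(s,uv)*z[:,None]-s['t'])@s['Rm']
def proj(s,P):
    p=np.atleast_2d(P)@s['Rm'].T+s['t']; x=p[:,:2]/p[:,2:]; r2=(x**2).sum(1,keepdims=True)
    return x*(1+s['k1']*r2)*s['f']+[s['cx'],s['cy']]
def allpts(s):
    v,u=np.mgrid[:384,:512]; uv=np.c_[u.ravel(),v.ravel()]; return dep(s,uv).reshape(384,512,3)
def save(s,name): cv2.imwrite('pics/'+name,s['img'][:,:,::-1] if isinstance(s,dict) else s[:,:,::-1])
E
python3 - <<'E'
from h import *
for n in('top','side'):
    s=cam(n); save(cv2.resize(s['img'],(768,576),interpolation=cv2.INTER_CUBIC),n+'0.png'); print(n,s['c'],s['Rm'].round(2).tolist(),s['fovy'],s['k1'],s['f'])
print(readout.sense(), manip.tip_extent)
E
```

```text
pics
top [0.34945361 0.05239697 1.6324175 ] [[0.02, -1.0, -0.0], [-1.0, -0.02, -0.07], [0.07, 0.0, -1.0]] 47.46199279100228 -0.143760436903694 436.74608922351905
side [ 0.25377483 -1.34752305  1.01745865] [[0.99, -0.12, 0.01], [-0.06, -0.53, -0.84], [0.11, 0.84, -0.54]] 43.23592463141166 -0.06018576794773118 484.4928236040821
{'t': 0.1, 'q': array([-1.48950640e+00,  5.28362683e-01,  1.43377966e+00, -5.96704948e-06,
        1.18139833e+00, -1.78513171e-01]), 'qd': array([ 4.23796082e-04, -1.20619235e-03, -3.70222213e-03, -2.54241777e-05,
        2.07273221e-04,  1.06879333e-03]), 'tau': array([-4.30051550e-04, -4.43305492e+01, -1.78585625e+01, -2.95522004e-04,
        3.87198743e-03,  1.67212910e-06]), 'tcp_pos': array([ 0.1605262 , -0.60341567,  0.25543614]), 'tool_rot': array([ 9.91574034e-01,  1.29537585e-01,  4.45738183e-05, -9.72994786e-04]), 'force': array([-0.10749604, -1.00246736,  0.11437339]), 'ft_torque': array([-0.01677209, -0.00136696,  0.01536066]), 'gripper_force': 0.0, 'finger_gap': 1.00067510216883} 0.025
```

View pics/top0.png

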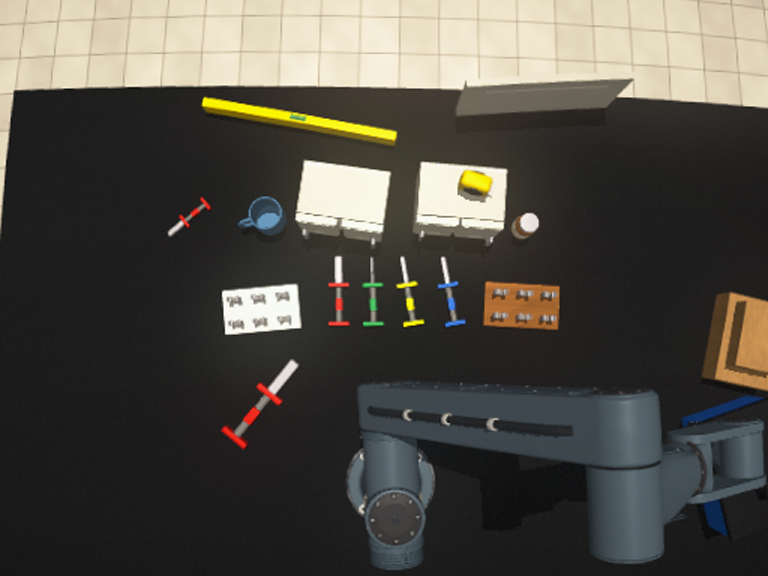

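View pics/side0.png

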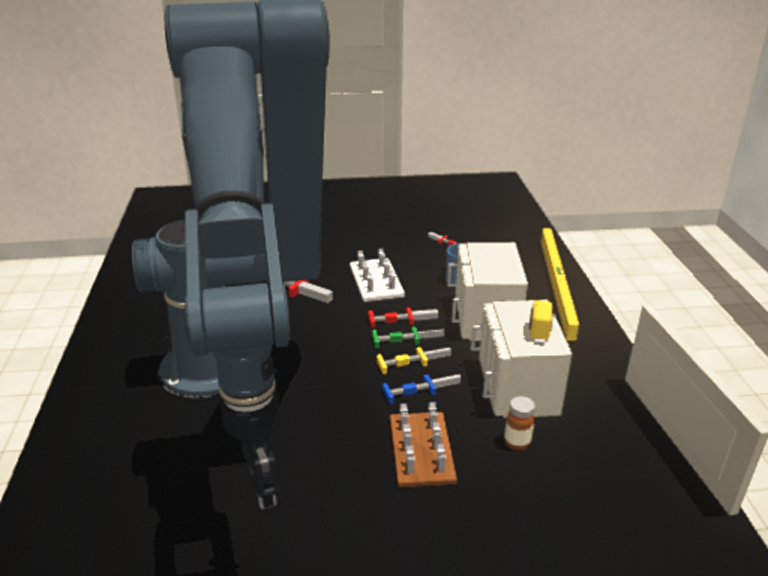

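All four gauges are present. Top-view pixels (768x576):
- Red candidates: small at (190,217), middle at (338,290), large at (262,405). The description's 171 mm should be the middle one; I'll check by length.
- Green is at (373,290), yellow at (407,290), blue at (451,290).
- Yellow could also be the spirit level at (300,120) or the tape measure at (476,182). Blue could also be the mug at (265,215).

The left cupboard is at (343,200), the white rack at (261,309), the wooden rack at (521,305).

```bash
cat >> h.py <<'E'
HUE={'green':(50,80),'yellow':(22,34),'blue':(100,125),'red':(0,8)}
def gauge(s,col,region=None,zmin=0.003,zmax=0.035,draw=None):
    """axis fit: handle-colour pixels on z~0.02 plane; returns list of (centre, yaw, barlen)"""
    hsv=cv2.cvtColor(s['img'],cv2.COLOR_RGB2HSV); lo,hi=HUE[col]
    m=((hsv[...,0]>=lo)&(hsv[...,0]<=hi)&(hsv[...,1]>130)&(hsv[...,2]>50)).astype(np.uint8)
    n,l,st,c=cv2.connectedComponentsWithStats(m)
    return [(st[i,4],c[i],onz(s,c[i],0.02)[0][:2]) for i in range(1,n) if st[i,4]>=8]
E
python3 - <<'E'
from h import *
s=cam('top'); P=allpts(s); np.set_printoptions(precision=4,suppress=True)
for c in HUE:
    print(c,[(int(a),p.round(0).tolist(),w.round(4).tolist()) for a,p,w in gauge(s,c)])
ok=(s['z_map']>0)
def comp(m,name,minA):
    n,l,st,c=cv2.connectedComponentsWithStats(m.astype(np.uint8))
    for i in range(1,n):
        if st[i,4]>minA:
            q=P[l==i]; r=cv2.minAreaRect(q[:,:2].astype(np.float32)*1000); print(name,c[i].round(),st[i,4],'z',np.median(q[:,2]).round(4),r)
comp(ok&(abs(P[...,2]-.16)<.008)&(P[...,0]>.4),'cup',300)
hsv=cv2.cvtColor(s['img'],cv2.COLOR_RGB2HSV)
b=ok&(abs(P[...,2]-.015)<.006)&(P[...,0]>.2)&(P[...,0]<.65)
comp(b,'board',300)
comp(ok&(abs(P[...,2]-.09)<.015)&(P[...,0]>.4),'90',60)
E
```

```text
green [(32, [248.0, 190.0], [0.4847, 0.0583]), (35, [248.0, 203.0], [0.4365, 0.0558]), (38, [248.0, 216.0], [0.389, 0.0554])]
yellow [(1355, [199.0, 80.0], [0.9006, 0.2518]), (250, [317.0, 121.0], [0.7516, -0.1961]), (51, [271.0, 189.0], [0.488, -0.0277]), (49, [273.0, 202.0], [0.4405, -0.0365]), (54, [275.0, 215.0], [0.3939, -0.0444])]
blue [(41, [298.0, 190.0], [0.4897, -0.1298]), (39, [301.0, 202.0], [0.4418, -0.1387]), (46, [303.0, 215.0], [0.396, -0.1478]), (327, [480.0, 273.0], [0.1861, -0.8395]), (223, [476.0, 344.0], [-0.0897, -0.835])]
red [(32, [137.0, 135.0], [0.6831, 0.4832]), (29, [130.0, 141.0], [0.6602, 0.5086]), (29, [122.0, 147.0], [0.6372, 0.5358]), (46, [225.0, 190.0], [0.484, 0.1407]), (47, [226.0, 203.0], [0.4355, 0.139]), (50, [225.0, 215.0], [0.3879, 0.1385]), (102, [179.0, 262.0], [0.2112, 0.3049]), (83, [167.0, 277.0], [0.1563, 0.3474]), (121, [156.0, 291.0], [0.1029, 0.3891])]
cup [228. 130.] 2239 z 0.1597 ((676.3208618164062, 128.98104858398438), (197.34698486328125, 146.52294921875), 83.15599060058594)
cup [306. 131.] 1904 z 0.1592 ((684.557861328125, -143
[... 152 characters left out ...]
(192.09754943847656, 111.29536437988281), 87.94285583496094)
board [174. 206.] 1160 z 0.0151 ((418.50091552734375, 333.29229736328125), (110.55216979980469, 190.74827575683594), 6.960787773132324)
90 [357.  66.] 295 z 0.0894 ((950.3095703125, -345.297607421875), (22.658912658691406, 399.2728576660156), 3.693361759185791)
90 [176. 142.] 122 z 0.0876 ((643.6873168945312, 319.4181213378906), (80.20153045654297, 87.73600769042969), 60.13628005981445)
90 [352. 148.] 152 z 0.0986 ((635.748046875, -312.15008544921875), (45.17766189575195, 48.89406967163086), 85.20083618164062)
90 [492. 208.] 62 z 0.0889 ((433.1705017089844, -851.748046875), (12.758514404296875, 66.2304458618164), 71.52774047851562)
```

```bash
cat >> h.py <<'E'
def down(yaw): return R.from_euler('z',yaw)*R.from_quat([1,0,0,0])
def rel(p,yaw,start=None):
    """turn(deg) and shift(mm) in tool axes from start (p,R) or the measured pose to p, tool down at yaw"""
    s=readout.sense(); p0,R0=start or (s['tcp_pos'],R.from_quat(s['tool_rot']))
    return np.degrees((R0.inv()*down(yaw)).as_rotvec()).round(1), (R0.inv().apply(np.array(p)-p0)*1000).round(1)
E
python3 - <<'E'
from h import *
s=cam('wrist'); st=readout.sense(); R0=R.from_quat(st['tool_rot'])
print('cam in tool',R0.inv().apply(s['c']-st['tcp_pos']), 'cam z in tool',R0.inv().apply(s['Rm'][2]),'cam x',R0.inv().apply(s['Rm'][0]),s['fovy'])
for p in [(.40,-.35,.34),(.42,0.06,.34)]: print(rel(p,0))
E
```

```text
cam in tool [ 0.07727051 -0.00021053 -0.11791897] cam z in tool [-2.95629977e-01 -5.20135513e-04  9.55302385e-01] cam x [-3.53104265e-05  9.99999857e-01  5.33544798e-04] 70.60216173902208
(array([-0.1, -0. , 14.9]), array([ 296.6, -183.7,  -84. ]))
(array([-0.1, -0. , 14.9]), array([ 421.2, -574.8,  -83.4]))
```

```bash
python3 - <<'E'
from h import *
st=readout.sense(); s0=(st['tcp_pos'],R.from_quat(st['tool_rot']))
print(rel((.40,-.38,.36),np.pi,s0), rel((.36,.14,.36),np.pi,s0),rel((.36,.14,.36),np.pi,((.4,-.38,.36),down(np.radians(95)))))
E
```

```text
(array([ 0.000e+00, -1.000e-01, -1.651e+02]), array([ 288.9, -154.7, -104. ])) (array([ 0.000e+00, -1.000e-01, -1.651e+02]), array([ 383.8, -667.6, -103.3])) (array([  0.,   0., -85.]), array([521.5,   5.5,   0. ]))
```

Request:
move_arm:
  rows:
    - [0,0,-7,30,-17,-10,0]
    - [0,0,-14,60,-34,-20,0]
    - [0,0,-21,90,-51,-30,0]
    - [0,0,-28,120,-68,-40,0]
    - [0,0,-35,150,-85,-50,0]
    - [0,0,-42,180,-102,-60,0]
    - [0,0,-49,210,-119,-70,0]
    - [0,0,-56,240,-136,-80,0]
    - [0,0,-63,260,-145,-90,0]
    - [0,0,-70,280,-155,-100,0]
    - [0,0,-77,289,-158,-105,0]
    - [0,0,-80,289,-158,-105,0]

```text
t: 1.2
tcp_pos: [0.4014, -0.3757, 0.3628]
tool_rot: [0.673, 0.739, 0.0, 0.002]
force: [0.2, -1.1, -1.4]
finger_gap: 1.003
gripper_force: 0.0
```

Request:
move_arm:
  rows:
    - [0,0,-7,41,0,0,0]
    - [0,0,-14,82,0,0,0]
    - [0,0,-21,123,0,0,0]
    - [0,0,-28,164,0,0,0]
    - [0,0,-35,205,0,0,0]
    - [0,0,-42,246,0,0,0]
    - [0,0,-49,287,0,0,0]
    - [0,0,-56,328,0,0,0]
    - [0,0,-63,369,0,0,0]
    - [0,0,-70,410,0,0,0]
    - [0,0,-77,451,2,0,0]
    - [0,0,-84,492,4,0,0]

```text
t: 2.2
tcp_pos: [0.3605, 0.1154, 0.3616]
tool_rot: [0.007, 1.0, -0.0, 0.0]
force: [0.6, -0.4, -0.3]
finger_gap: 0.998
gripper_force: 0.0
```

```bash
python3 - <<'E'
from h import *
st=readout.sense(); print(st['tcp_pos'],st['q'],R.from_quat(st['tool_rot']).as_rotvec())
s=cam('wrist'); save(s,'w1.png'); print(s['c'],rel((.36,.137,.36),np.pi)); 
E
```

```text
[0.36046731 0.11536622 0.36156819] [ 1.21176888e-02  4.01232394e-02  1.84157795e+00 -3.93540685e-05
  1.25901784e+00 -1.54481818e+00] [ 2.17467982e-02  3.14064318e+00 -3.26877316e-05]
[0.28646558 0.11698873 0.47956952] (array([ 0.4,  0. , -0.1]), array([-1. , 14.3,  1.7]))
```

View pics/w1.png

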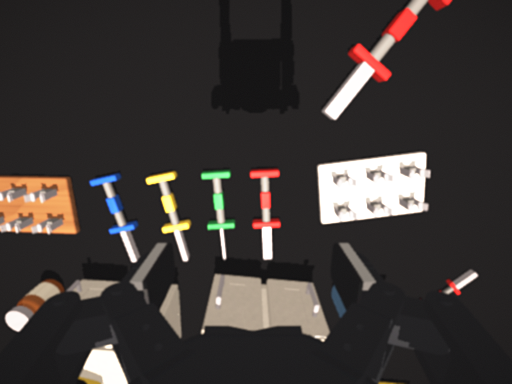

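Wrist view: blue (113,205), yellow (168,203), green (218,200) and red (265,200) lie with blades pointing at the cupboards. The left cupboard's door gap is at about (264,265–325). I'll tilt the camera toward the doors to measure the gap.

Request:
move_arm:
  rows:
    - [0.4,-7,0,-20,8,40,0.2]
    - [0.4,-14,0,-40,15,75,0.4]
    - [0.4,-20,0,-60,22,110,0.4]
    - [0.4,-20,0,-60,22,110,0.4]
    - [0.4,-20,0,-60,22,110,0.4]

```text
t: 2.67
tcp_pos: [0.4187, 0.1345, 0.2472]
tool_rot: [0.009, 0.985, -0.005, 0.17]
force: [-2.4, -0.1, 0.4]
finger_gap: 0.601
gripper_force: 0.0
```

```bash
python3 - <<'E'
from h import *
st=readout.sense(); print(st['tcp_pos'],R.from_quat(st['tool_rot']).as_euler('xyz',degrees=True))
s=cam('wrist'); save(s,'w2.png'); np.savez('w2.npz',**s); print(s['c'])
E
```

```text
[0.41869757 0.13453971 0.24719029] [-179.53917337   19.54351174  179.023953  ]
[0.30982707 0.13795656 0.33320903]
```

View pics/w2.png

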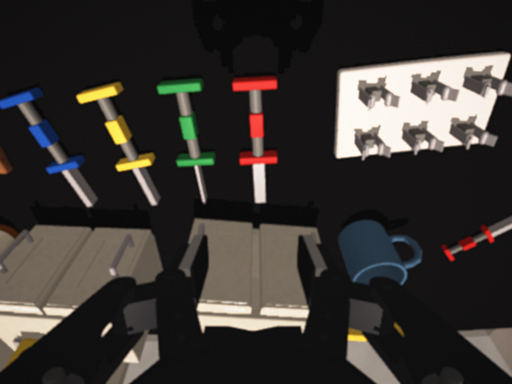

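The left gap runs from (254,222) to (258,312), and the right cupboard's gap is at about (70,265). Next I fit the door plane and the gap line.

```bash
python3 - <<'E'
from h import *
s=dict(np.load('w2.npz')); np.set_printoptions(precision=4,suppress=True)
P=allpts(s); g=s['img'].astype(float).mean(2)
print(g[270,240:275].astype(int), g[235,240:275].astype(int))
pl=[]
for a,b in((212,246),(266,296)): pl.append(P[232:302,a:b].reshape(-1,3))
q=np.vstack(pl); q=q[(q[:,2]>.02)&(q[:,2]<.15)&(q[:,0]<.7)]
for _ in range(4):
    c=np.median(q,0) if _==0 else q.mean(0); n=np.linalg.svd(q-c,full_matrices=False)[2][2]; d=(q-c)@n; print(len(q),c,n,d.std()); q=q[abs(d)<max(2*d.std(),.001)]
yaw=np.degrees(np.arctan2(n[1]*np.sign(n[0]),abs(n[0]))); print('yaw',yaw)
n[2]=0;n/=np.linalg.norm(n)
E_=[]
for v in range(228,306,4):
    row=g[v,240:275]; base=np.median(row); k=np.where(row<base*.85)[0]
    w=np.clip(base-row,0,None); w[w<base*.08]=0; u=(w*np.arange(240,275)).sum()/w.sum()
    r=rays(s,[[u,v]])@s['Rm']; r=r[0]; p=s['c']+r*(((c-s['c'])@n)/(r@n)); px=((c-s['c'])@n)/(r@n)*np.linalg.norm(r)/s['f']
    E_.append((v,u,*p,w.sum()/base*px*1000,len(k)*px*1000))
E_=np.array(E_); print(E_[::3]); print('median',np.median(E_,0))
E
```

```text
[107 109 109 111 110 110 109 109 107 106 104 104 110 113 114 114 114 115
 110 102  95  98 104 107 107 107 109 109 109 109 107 108 107 109 108] [109 108 109 108 107 107 108 108 107 109 107 106 106 109 113 111 112 112
 107  98  99 104 108 108 107 107 109 109 110 109 110 109 108 109 108]
4419 [0.6064 0.1187 0.096 ] [ 0.9931 -0.1161  0.0136] 0.0011705742247394273
4223 [0.6082 0.1318 0.0936] [ 0.9935 -0.1135  0.0126] 0.001060767633282169
4153 [0.6081 0.1313 0.0938] [ 0.9936 -0.1127  0.0125] 0.0010290808321101424
4103 [0.6081 0.1309 0.0939] [ 0.9936 -0.1119  0.0125] 0.001008475986488163
yaw -6.426360208763453
[[228.     255.7832   0.6085   0.1351   0.0203   5.8858  12.7631]
 [240.     260.       0.6092   0.1414   0.0458   0.1507   0.    ]
 [252.     260.       0.6092   0.1411   0.0695   0.1544   0.    ]
 [264.     260.       0.6092   0.1407   0.0913   0.1572   0.    ]
 [276.     260.4677   0.6092   0.1411   0.1111   0.2623   0.    ]
 [288.     260.4776   0.6092   0.1408   0.1295   0.2761   0.    ]
 [300.     260.5152   0.6091   0.1406   0.1465   0.2692   0.    ]]
median [266.     260.2143   0.6092   0.1409   0.0946   0.2733   0.    ]
```

```bash
python3 - <<'E'
from h import *
s=dict(np.load('w2.npz')); i=s['img']
A=cv2.resize(i[210:320,205:305],None,fx=5,fy=5,interpolation=cv2.INTER_CUBIC).astype(float)
B=cv2.resize(i[215:315,20:80],None,fx=5,fy=5,interpolation=cv2.INTER_CUBIC).astype(float)
C=np.zeros((550,800,3)); C[:,:500]=A; C[:500,500:]=B
save(np.clip((C-60)*3,0,255).astype(np.uint8),'gapcrop.png')
E
```

```text
(no output)
```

View pics/gapcrop.png

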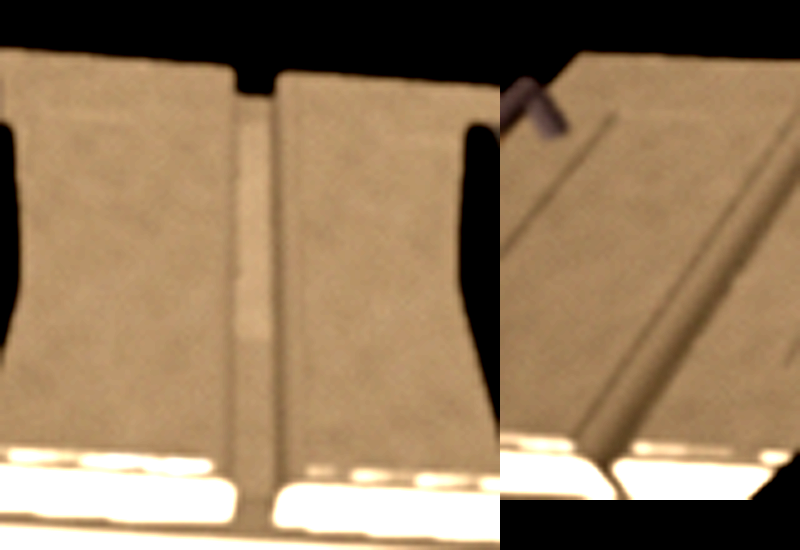

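```bash
python3 - <<'E'
from h import *
s=dict(np.load('w2.npz')); n=np.array([.9936,-.1122,0]);n/=np.linalg.norm(n); c=np.array([.6081,.1309,.0939])
for u,v in((255.7,228),(255.7,250),(255.8,270),(255.8,305)):
    r=(rays(s,[[u,v]])@s['Rm'])[0]; print(s['c']+r*(((c-s['c'])@n)/(r@n)))
t=cam('top'); 
for uv in [(229,146),(238,147)]: print(dep(t,[uv]))
# gauges from wrist and top
for nm,S in(('w',s),('t',t)):
    for col in HUE:
        for z in(.02,):
            L=[(a,p.round(1),w.round(4)) for a,p,w in gauge(S,col) if abs(w[1])<.2 and .36<w[0]<.52]; print(nm,col,L)
E
```

```text
[0.60855986 0.1349723  0.02026812]
[0.60854806 0.13486782 0.06625227]
[0.6085544  0.13492403 0.10184217]
[0.60854047 0.13480066 0.15350641]
[[0.62262984 0.12500488 0.15470977]]
[[0.62004772 0.09411049 0.15329658]]
w green [(np.int32(564), array([179.5,  86.3]), array([0.3902, 0.0523])), (np.int32(361), array([187.9, 126.5]), array([0.438 , 0.0543])), (np.int32(415), array([195.7, 159.9]), array([0.4846, 0.0573]))]
w yellow [(np.int32(338), array([96.8, 94.2]), array([ 0.3957, -0.0456])), (np.int32(264), array([115.9, 132.1]), array([ 0.4429, -0.0376])), (np.int32(210), array([133.4, 164.4]), array([ 0.4898, -0.0282]))]
w blue [(np.int32(466), array([20., 98.]), array([ 0.3959, -0.142 ])), (np.int32(510), array([ 43.3, 133.7]), array([ 0.442 , -0.1341])), (np.int32(374), array([ 65. , 164.8]), array([ 0.4881, -0.1246]))]
w red [(np.int32(646), array([254.4,  83.4]), array([0.3891, 0.1363])), (np.int32(374), array([256.2, 124.9]), array([0.4376, 0.1377])), (np.int32(477), array([257.9, 157.9]), array([0.483 , 0.1394]))]
t green [(np.int32(31), array([247.5, 189.7]), array([0.4849, 0.0588])), (np.int32(35), array([248. , 202.8]), array([0.4365, 0.0558])), (np.int32(36), array([248.5, 215.7]), array([0.389 , 0.0531]))]
t yellow [(np.int32(51), array([270.9, 189.4]), array([ 0.488 , -0.0277])), (np.int32(47), array([273. , 202.3]), array([ 0.4405, -0.0365])), (np.int32(55), array([275. , 214.9]), array([ 0.3941, -0.0447]))]
t blue [(np.int32(42), array([298.5, 189.5]), array([ 0.4899, -0.1302])), (np.int32(40), array([300.5, 202.4]), array([ 0.4421, -0.1385])), (np.int32(46), array([302.8, 214.9]), array([ 0.396 , -0.1478]))]
t red [(np.int32(46), array([225.4, 189.5]), array([0.484 , 0.1407])), (np.int32(29), array([225.7, 201.1]), array([0.441 , 0.1386]))]
```

```bash
python3 - <<'E'
from h import *
y=np.radians(183); print(rel((.4374,.055,.12),y), readout.sense()['q'])
E
```

```text
(array([-1.1, 19.6, -4.1]), array([ 26.7, -77.8, 129.4])) [ 0.08059698  0.2048416   2.08489275 -0.083933    0.51240956 -1.40494544]
```

Request:
move_arm:
  rows:
    - [-0.4,6.5,-1.3,9,-26,40,0.4]
    - [-0.8,13,-2.6,18,-52,80,0.4]
    - [-1.1,19.6,-4.1,27,-78,115,0.4]
    - [-1.1,19.6,-4.1,27,-78,129,0.4]
    - [-1.1,19.6,-4.1,27,-78,129,0.4]
    - [-1.1,19.6,-4.1,27,-78,129,0.4]

```text
t: 3.27
tcp_pos: [0.4397, 0.0541, 0.1216]
tool_rot: [-0.025, 1.0, 0.0, 0.002]
force: [0.2, -0.3, 0.0]
finger_gap: 0.6
gripper_force: 0.0
```

```bash
python3 - <<'E'
from h import *
y=np.radians(183); print(readout.sense()['tcp_pos'],rel((.4374,.055,.029),y))
s=cam('wrist'); 
for a,p,w in gauge(s,'green'): print(a,p.round(1),w.round(4))
E
```

```text
[0.43966091 0.05406638 0.12163056] (array([ 0. ,  0.3, -0.1]), array([ 2.7,  1. , 92.6]))
888 [250.6 143.7] [0.3912 0.0508]
188 [250.5 196. ] [0.4352 0.0528]
518 [250.7 245.8] [0.4823 0.0552]
```

Request:
move_arm:
  rows:
    - [0,0.3,0,3,-1,30,0.4]
    - [0,0.3,0,3,-1,60,0.4]
    - [0,0.3,0,3,-1,85,0.4]
    - [0,0.3,0,3,-1,92,0.4]
    - [0,0.3,0,3,-1,92,0.6]
    - [0,0.3,0,3,-1,92,1]
    - [0,0.3,0,3,-1,92,1]
    - [0,0.3,0,3,-1,92,1]
    - [0,0.3,0,3,-1,92,1]
    - [0,0.3,0,3,-1,92,1]
  squeeze: 60

```text
t: 4.15
tcp_pos: [0.4375, 0.0541, 0.0316]
tool_rot: [-0.027, 1.0, -0.001, 0.003]
force: [0.2, 1.9, 5.9]
finger_gap: 0.169
gripper_force: 59.7
```

```bash
python3 - <<'E'
from h import *
st=readout.sense(); print(st['tcp_pos'],R.from_quat(st['tool_rot']).as_euler('xyz',degrees=True))
E
```

```text
[0.43751231 0.054104   0.03157095] [-179.93406267    0.28851515 -176.95585682]
```

```bash
python3 - <<'E'
from h import *
y=np.radians(180-6.6); print(rel((.4,.16,.2),y))
E
```

```text
(array([-0. ,  0.3,  9.6]), array([  31. ,  107.5, -168.7]))
```

Request:
move_arm:
  rows:
    - [0,0,0,0,0,-30,1]
    - [0,0,0,0,0,-65,1]
    - [0,0,3,0,10,-100,1]
    - [0,0.3,7,15,45,-130,1]
    - [0,0.3,9.6,31,80,-160,1]
    - [0,0.3,9.6,31,107,-169,1]
    - [0,0.3,9.6,31,107,-169,1]
    - [0,0.3,9.6,31,107,-169,1]
    - [0,0.3,9.6,31,107,-169,1]

```text
t: 4.9
tcp_pos: [0.3995, 0.1593, 0.1992]
tool_rot: [0.057, 0.998, -0.0, -0.001]
force: [-0.2, 0.4, -1.1]
finger_gap: 0.169
gripper_force: 59.0
```

```bash
python3 - <<'E'
from h import *
st=readout.sense(); print(st['tcp_pos'],R.from_quat(st['tool_rot']).as_euler('xyz',degrees=True),st['force'],st['finger_gap'])
s=cam('wrist'); np.savez('w3.npz',**s); save(s,'w3.png')
E
```

```text
[0.39952819 0.15928567 0.19921051] [-1.79958764e+02 -1.04217682e-01  1.73514375e+02] [-0.23584626  0.44285439 -1.14774952] 0.1685095859044536
```

View pics/w3.png

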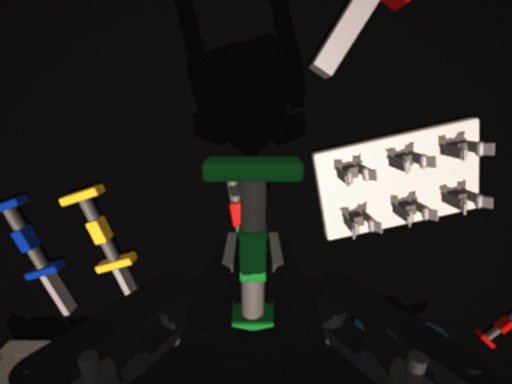

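```bash
python3 - <<'E'
from h import *
s=dict(np.load('w3.npz')); st=readout.sense(); R0=R.from_quat(st['tool_rot'])
print(s['cx'],R0.inv().apply(s['c']-st['tcp_pos']))
for a,p,w in gauge(s,'green'):
    if a>100: print(a,p,R0.inv().apply(onz(s,p,st['tcp_pos'][2]-.0216+.01)[0]-st['tcp_pos'])*1000, R0.inv().apply(dep(s,[p])[0]-st['tcp_pos'])*1000)
print(rel((.4615,.152,.127),np.radians(173.4)))
E
```

```text
252.4026490301652 [ 0.07429096  0.00121288 -0.11860552]
2393 [252.73422482 168.8328458 ] [47.15505352  1.49650079 11.75748002] [47.83325685  1.13776032 10.46630456]
1317 [252.50341686 256.00379651] [-0.82897632  1.46325059 11.59570668] [0.57271479 1.19074601 9.16963305]
654 [252.35932722 319.83944954] [-43.74238845   1.44931768  11.45101145] [-44.37249846   1.23563895  12.83807162]
(array([-0.1, -0.2,  0. ]), array([-62.6,   0.6,  71.4]))
```

Request:
move_arm:
  rows:
    - [0,0,0,-20,-0.5,24,1]
    - [0,-0.2,0,-40,-1,48,1]
    - [0,-0.2,0,-63,-1.5,72,1]
    - [0,-0.2,0,-63,-1.5,72,1]
    - [0,-0.2,0,-75,-1.5,72,1]
    - [0,-0.2,0,-85,-1.5,72,1]
    - [0,-0.2,0,-90,-1.5,72,1]
    - [0,-0.2,0,-90,-1.5,72,1]
    - [0,-0.2,0,-90,-1.5,72,1]

```text
t: 5.7
tcp_pos: [0.4886, 0.1469, 0.1263]
tool_rot: [0.058, 0.998, -0.0, -0.0]
force: [-0.3, -0.2, -0.5]
finger_gap: 0.17
gripper_force: 59.0
```

Request:
move_arm:
  rows:
    - [0,0,0,-2,0,0,1]
    - [0,0,0,-4,0,0,1]
    - [0,0,0,-6,0,0,1]
    - [0,0,0,-8,0,0,1]
    - [0,0,0,-10,0,0,1]
    - [0,0,0,-12,0,0,1]

```text
t: 6.2
tcp_pos: [0.5008, 0.1461, 0.126]
tool_rot: [0.057, 0.998, -0.0, -0.0]
force: [-0.6, 0.0, -0.2]
finger_gap: 0.166
gripper_force: 59.0
```

Request:
move_arm:
  rows:
    - [0,0,0,-4,0,0,1]
    - [0,0,0,-8,0,0,1]
    - [0,0,0,-12,0,0,1]
    - [0,0,0,-16,0,0,1]
    - [0,0,0,-20,0,0,1]

```text
t: 6.62
tcp_pos: [0.521, 0.1436, 0.1259]
tool_rot: [0.057, 0.998, -0.0, -0.0]
force: [-0.5, -0.9, -0.8]
finger_gap: 0.168
gripper_force: 59.0
```

Request:
move_arm:
  rows:
    - [0,0,0,-5,0,0,1]
    - [0,0,0,-10,0,0,1]
    - [0,0,0,-15,0,0,1]
    - [0,0,0,-20,0,0,1]
    - [0,0,0,-25,0,0,1]
    - [0,0,0,-28,0,0,1]
    - [0,0,0,-28,0,0,1]

```text
t: 7.2
tcp_pos: [0.5494, 0.1404, 0.126]
tool_rot: [0.057, 0.998, -0.0, 0.0]
force: [-0.1, 0.2, -1.1]
finger_gap: 0.168
gripper_force: 59.0
```

```bash
python3 - <<'E'
from h import *
st=readout.sense(); print(st['tcp_pos'],R.from_quat(st['tool_rot']).as_euler('xyz',degrees=True),st['force'])
s=cam('side'); c=s['img'][100:330,180:420]; save(cv2.resize(c,None,fx=2.5,fy=2.5,interpolation=cv2.INTER_CUBIC),'ins1.png')
E
```

```text
[0.54936388 0.14036271 0.12596226] [-1.79961035e+02  5.06983472e-02  1.73412163e+02] [-0.14841868  0.16337517 -1.11172355]
```

View pics/ins1.png

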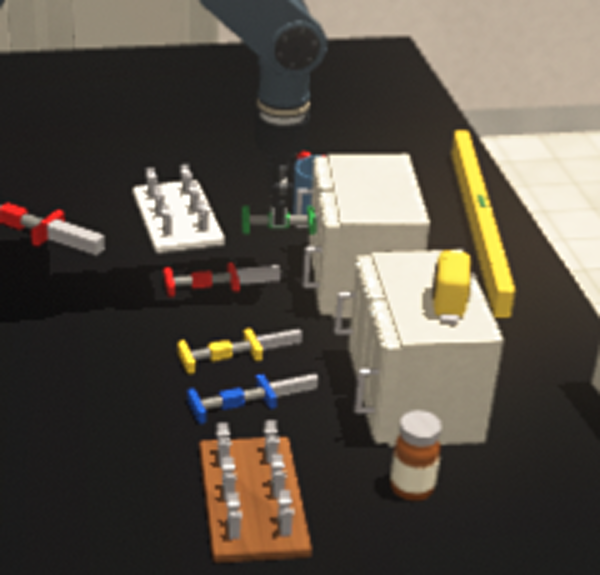

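Green went in freely, its handle bar close to the doors. I'll use the thin blade to probe the gap's lateral limits for the thicker blades.

Request:
move_arm:
  rows:
    - [0,0,0,0,1,0,1]
    - [0,0,0,0,2,0,1]
    - [0,0,0,0,3,0,1]
    - [0,0,0,0,3,0,1]
    - [0,0,0,0,3,0,1]

```text
t: 7.67
tcp_pos: [0.5485, 0.1436, 0.1259]
tool_rot: [0.057, 0.998, -0.0, -0.0]
force: [-0.1, -0.6, -1.0]
finger_gap: 0.171
gripper_force: 59.0
```

Request:
move_arm:
  rows:
    - [0,0,0,0,-1.5,0,1]
    - [0,0,0,0,-3,0,1]
    - [0,0,0,0,-4.5,0,1]
    - [0,0,0,0,-6,0,1]
    - [0,0,0,0,-6,0,1]
    - [0,0,0,0,-6,0,1]

```text
t: 8.17
tcp_pos: [0.5479, 0.1375, 0.1259]
tool_rot: [0.057, 0.998, -0.0, -0.0]
force: [-0.4, 0.7, -1.5]
finger_gap: 0.174
gripper_force: 59.0
```

Request:
move_arm:
  rows:
    - [0,0,0,0,-0.5,0,1]
    - [0,0,0,0,-1,0,1]
    - [0,0,0,0,-1.5,0,1]
    - [0,0,0,0,-1.5,0,1]
    - [0,0,0,0,-1.5,0,1]

```text
t: 8.58
tcp_pos: [0.5479, 0.1369, 0.126]
tool_rot: [0.057, 0.998, 0.0, 0.0]
force: [0.3, 4.5, -0.2]
finger_gap: 0.169
gripper_force: 59.0
```

Request:
move_arm:
  rows:
    - [0,0,0,0,2,0,1]
    - [0,0,0,0,4,0,1]
    - [0,0,0,0,6,0,1]
    - [0,0,0,0,7.5,0,1]
    - [0,0,0,0,8.5,0,1]
    - [0,0,0,0,9,0,1]
    - [0,0,0,0,9,0,1]
    - [0,0,0,0,9,0,1]

```text
t: 9.25
tcp_pos: [0.5488, 0.1449, 0.1259]
tool_rot: [0.057, 0.998, -0.0, -0.0]
force: [-0.2, 1.0, -0.7]
finger_gap: 0.166
gripper_force: 59.0
```

Request:
move_arm:
  rows:
    - [0,0,0,0,-3.5,0,1]
    - [0,0,0,0,-3.5,0,1]
    - [0,0,0,15,-3.5,0,1]
    - [0,0,0,35,-3.5,0,1]
    - [0,0,0,60,-3.5,0,1]
    - [0,0,0,85,-3.5,-5,1]
    - [0,0,0,100,-3.5,-30,1]
    - [0,0,0,110,-3.5,-65,1]
    - [0,0,0,120,-30,-100,1]
    - [0,0,0,130,-70,-130,1]
    - [0,0,0,130,-70,-130,1]

```text
t: 10.17
tcp_pos: [0.4115, 0.0885, 0.2592]
tool_rot: [0.057, 0.998, -0.001, 0.002]
force: [-0.3, -0.3, -0.2]
finger_gap: 0.164
gripper_force: 59.2
```

```bash
python3 - <<'E'
from h import *
print(readout.sense()['tcp_pos'],rel((.385,-.316,.26),np.radians(177.9)))
E
```

```text
[0.41150258 0.08849466 0.25922381] (array([-0.1,  0.3, -4.5]), array([-2.010e+01, -4.049e+02,  1.000e-01]))
```

Request:
move_arm:
  rows:
    - [0,0,0,-2,-40,0,1]
    - [0,0,-1,-4,-80,0,1]
    - [0,0,-2,-6,-120,0,1]
    - [0,0,-3,-8,-160,0,1]
    - [0,0,-4,-10,-200,0,1]
    - [0,0.2,-4.5,-12,-240,0,1]
    - [0,0.2,-4.5,-14,-280,0,1]
    - [0,0.2,-4.5,-16,-320,0,1]
    - [0,0.2,-4.5,-18,-360,0,1]
    - [0,0.2,-4.5,-20,-400,0,1]
    - [0,0.2,-4.5,-20,-405,0,1]
    - [0,0.2,-4.5,-20,-405,0,1]

```text
t: 11.17
tcp_pos: [0.385, -0.3171, 0.2557]
tool_rot: [0.02, 1.0, -0.0, -0.002]
force: [-1.5, 0.6, -0.9]
finger_gap: 0.164
gripper_force: 59.1
```

```bash
cat >> h.py <<'E'
def board(s,lo,hi,zt=.015):
    hsv=cv2.cvtColor(s['img'],cv2.COLOR_RGB2HSV); m=cv2.inRange(hsv,lo,hi)
    n,l,st,c=cv2.connectedComponentsWithStats(m); return m,n,l,st,c
E
python3 - <<'E'
from h import *
st=readout.sense();print(st['tcp_pos'],R.from_quat(st['tool_rot']).as_euler('xyz',degrees=True))
s=cam('wrist'); np.savez('w4.npz',**s); save(s,'w4.png'); P=allpts(s)
m=(abs(P[...,2]-.015)<.007)&(s['z_map']>0)
hsv=cv2.cvtColor(s['img'],cv2.COLOR_RGB2HSV); m2=m&(hsv[...,1]>80)&(hsv[...,2]>50)
for k in(m,m2):
    n,l,stt,c=cv2.connectedComponentsWithStats(k.astype(np.uint8)); 
    for i in range(1,n):
        if stt[i,4]>1500: print(stt[i],cv2.minAreaRect(P[l==i][:,:2].astype(np.float32)*1000))
E
```

```text
[ 0.3849713  -0.31708795  0.25572581] [-179.94101783   -0.19848543  177.66183146]
[ 427  163   41  111 1728] ((474.98980712890625, -33.088157653808594), (172.45550537109375, 49.77137756347656), 10.589081764221191)
[ 355  166   45  113 1626] ((477.05926513671875, -135.4004364013672), (171.23785400390625, 49.920692443847656), 11.507112503051758)
[ 184  173   56   73 2693] ((442.3634338378906, -375.0597839355469), (75.99549102783203, 108.54232788085938), 87.94027709960938)
[ 266  173   57   73 2785] ((447.06756591796875, -261.22869873046875), (77.5239028930664, 108.64240264892578), 88.48934173583984)
[ 184  173   56   73 2463] ((442.3634338378906, -375.0597839355469), (75.99549102783203, 108.54232788085938), 87.94027709960938)
[ 266  173   57   72 2494] ((445.98876953125, -261.2989807128906), (77.5200424194336, 106.5965576171875), 88.3225326538086)
```

View pics/w4.png

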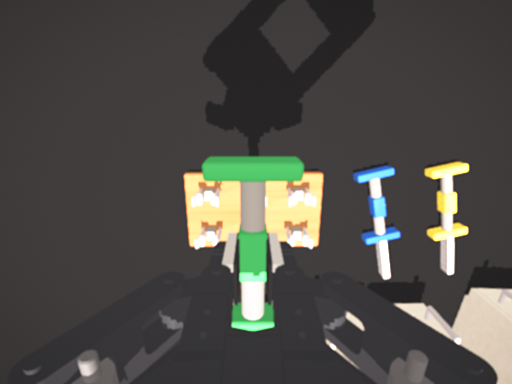

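```bash
cat >> h.py <<'E'
def jaws(s,zr=(.045,.066)):
    P=allpts(s); m=((P[...,2]>zr[0])&(P[...,2]<zr[1])&(s['z_map']>0)).astype(np.uint8)
    n,l,st,c=cv2.connectedComponentsWithStats(m); return [(int(st[i,4]),c[i].round(1),P[l==i].mean(0)) for i in range(1,n) if st[i,4]>15]
E
python3 - <<'E'
from h import *
np.set_printoptions(precision=4,suppress=True)
s=dict(np.load('w4.npz'))
for j in jaws(s): print(*j)
hsv=cv2.cvtColor(s['img'],cv2.COLOR_RGB2HSV)
for v in (180,220,240): print(v,''.join('#' if x else '.' for x in (hsv[v,170:340,2]>100)))
t=cam('top'); print('top')
for j in jaws(t): print(*j)
E
```

```text
116 [197. 200.] [ 0.4134 -0.387   0.0522]
86 [213.7 199.6] [ 0.4137 -0.3661  0.0524]
82 [292.9 199.3] [ 0.4173 -0.2673  0.0525]
117 [309.8 199.5] [ 0.4184 -0.2462  0.0524]
98 [199.5 241.2] [ 0.4704 -0.3896  0.0522]
54 [215.2 239.3] [ 0.4691 -0.3691  0.0507]
59 [291.5 239.9] [ 0.4736 -0.2688  0.0516]
99 [307.5 240.9] [ 0.4756 -0.248   0.0523]
950 [489.9 321.7] [0.6267 0.0369 0.0549]
249 [431.3 318.4] [ 0.6121 -0.0591  0.0539]
68 [357.7 323.1] [ 0.6132 -0.1703  0.0535]
180 .............#############################################################################################################################################................
220 .................######################################################################################################################################...................
240 ..................#################################################..############################..###################################################....................
top
767 [199.3  78.8] [0.8969 0.2496 0.0506]
23 [403.3  66.3] [ 0.969  -0.5267  0.0564]
78 [374.3  68.7] [ 0.9535 -0.4123  0.0555]
80 [332.8  70.7] [ 0.9383 -0.2524  0.0562]
30 [173.6 136.6] [0.6724 0.3351 0.056 ]
25 [183.2 150. ] [0.6232 0.2978 0.0536]
22 [216.3 153.8] [0.6113 0.1755 0.0553]
34 [316.8 157. ] [ 0.6082 -0.1925  0.0531]
20 [237.6 157. ] [0.6012 0.0973 0.0552]
173 [480.5 221.4] [ 0.3822 -0.8216  0.0575]
230 [470.1 309. ] [ 0.0527 -0.785   0.0547]
35 [268.9 307. ] [ 0.0617 -0.0273  0.0553]
```

Request:
move_arm:
  rows:
    - [0,0,-0.2,-20,-20,10,1]
    - [0,0,-0.2,-40,-40,40,1]
    - [0,0,-0.2,-58,-59.5,75,1]
    - [0,0,-0.2,-58,-59.5,110,1]
    - [0,0,-0.2,-58,-59.5,145,1]
    - [0,0,-0.2,-58,-59.5,165,1]
    - [0,0,-0.2,-58,-59.5,170,1]
    - [0,0,-0.2,-58,-59.5,170,1]
    - [0,0,-0.2,-58,-59.5,170,1]
  squeeze: 90

```text
t: 12.02
tcp_pos: [0.4411, -0.3751, 0.0871]
tool_rot: [0.016, 1.0, -0.001, -0.002]
force: [0.9, -0.2, -0.2]
finger_gap: 0.165
gripper_force: 92.7
```

```bash
python3 - <<'E'
from h import *
st=readout.sense();print(st['tcp_pos'],R.from_quat(st['tool_rot']).as_euler('xyz',degrees=True),rel((.4408,-.3789,.0616),np.radians(177.9)))
s=cam('wrist'); save(s,'w5.png')
E
```

```text
[ 0.44109271 -0.37511539  0.08706037] [-179.93016738   -0.18412099  178.20505077] (array([-0.1, -0.2,  0.3]), array([ 0.1, -3.8, 25.5]))
```

View pics/w5.png

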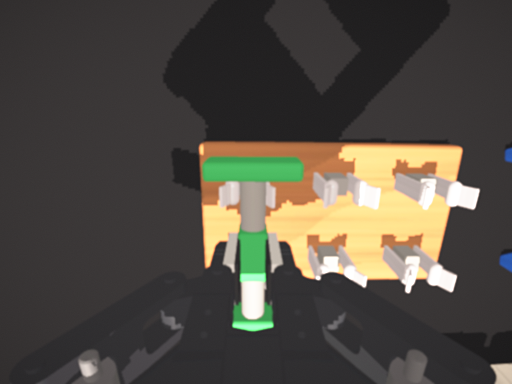

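```bash
python3 - <<'E'
from h import *
s=cam('wrist'); st=readout.sense(); R0=R.from_quat(st['tool_rot'])
for j in jaws(s,(.046,.0585)): print(j[0],j[1],(R0.inv().apply(j[2]-st['tcp_pos'])*1000).round(1))
g=s['img'].astype(int)
for v in (188,194,200): print(v,[tuple(x) for x in g[v,218:288:2]])
E
```

```text
305 [331.2 192.4] [28.2 47.9 35.9]
574 [366.1 193.8] [27.4 68.9 35.7]
317 [426.4 192.2] [ 28.1 106.7  36.6]
621 [461.7 194. ] [ 27.3 128.7  35.6]
393 [230.3 193.3] [ 27.7 -11.9  35.6]
217 [270.5 194.3] [27.8 11.6 33.2]
122 [322.3 268.8] [-25.1  47.4  38. ]
304 [354.9 273.6] [-27.8  68.7  36. ]
264 [409.3 274.3] [-29.5 106.6  36.9]
503 [441.3 275.8] [-30.4 128.4  35.7]
188 [(np.int64(174), np.int64(109), np.int64(67)), (np.int64(201), np.int64(164), np.int64(144)), (np.int64(228), np.int64(216), np.int64(211)), (np.int64(215), np.int64(201), np.int64(196)), (np.int64(212), np.int64(197), np.int64(192)), (np.int64(211), np.int64(198), np.int64(193)), (np.int64(215), np.int64(200), np.int64(196)), (np.int64(228), np.int64(214), np.int64(210)), (np.int64(231), np.int64(220), np.int64(215)), (np.int64(228), np.int64(213), np.int64(208)), (np.int64(223), np.int64(208), np.int64(203)), (np.int64(171), np.int64(158), np.int64(151)), (np.int64(159), np.int64(149), np.int64(139)), (np.int64(167), np.int64(155), np.int64(146)), (np.int64(171), np.int64(159), np.int64(148)), (np.int64(173), np.i
[... 3503 characters left out ...]
(np.int64(172), np.int64(160), np.int64(149)), (np.int64(169), np.int64(158), np.int64(148)), (np.int64(163), np.int64(154), np.int64(144)), (np.int64(157), np.int64(146), np.int64(138)), (np.int64(204), np.int64(190), np.int64(184)), (np.int64(213), np.int64(200), np.int64(194)), (np.int64(211), np.int64(198), np.int64(191)), (np.int64(215), np.int64(200), np.int64(196)), (np.int64(228), np.int64(213), np.int64(210)), (np.int64(211), np.int64(171), np.int64(151)), (np.int64(189), np.int64(118), np.int64(72)), (np.int64(190), np.int64(119), np.int64(74)), (np.int64(188), np.int64(117), np.int64(72)), (np.int64(245), np.int64(165), np.int64(99)), (np.int64(255), np.int64(227), np.int64(141))]
```

Request:
move_arm:
  rows:
    - [0,0,0.3,0,-2,0,1]
    - [0,0,0.3,0,-3.5,2,1]
    - [0,0,0.3,0,-3.5,5,1]
    - [0,0,0.3,0,-3.5,8,1]
    - [0,0,0.3,0,-3.5,11,1]
    - [0,0,0.3,0,-3.5,11,1]
    - [0,0,0.3,0,-3.5,11,1]

```text
t: 12.7
tcp_pos: [0.44, -0.3789, 0.0748]
tool_rot: [0.019, 1.0, 0.0, -0.002]
force: [-0.2, 1.3, -1.5]
finger_gap: 0.156
gripper_force: 92.8
```

Request:
move_arm:
  rows:
    - [0,0,0,0,0,2,1]
    - [0,0,0,0,0,4,1]
    - [0,0,0,0,0,6,1]
    - [0,0,0,0,0,8,1]
    - [0,0,0,0,0,8,1]

```text
t: 13.12
tcp_pos: [0.4403, -0.3792, 0.0671]
tool_rot: [0.019, 1.0, -0.0, -0.002]
force: [1.0, 1.8, 2.6]
finger_gap: 0.156
gripper_force: 93.2
```

Request:
move_arm:
  rows:
    - [0,0,0,0,0,2,1]
    - [0,0,0,0,0,4,1]
    - [0,0,0,0,0,4,1]

```text
t: 13.37
tcp_pos: [0.44, -0.3791, 0.0624]
tool_rot: [0.019, 1.0, 0.0, -0.002]
force: [1.9, 1.4, -1.4]
finger_gap: 0.155
gripper_force: 92.7
```

Request:
move_arm:
  rows:
    - [0,0,0,0,0,1,1]
    - [0,0,0,0,0,2,1]
    - [0,0,0,0,0,2,1]
    - [0,0,0,0,0,2,1]

```text
t: 13.7
tcp_pos: [0.44, -0.3792, 0.0616]
tool_rot: [0.019, 1.0, -0.0, -0.002]
force: [-0.0, 1.8, 5.0]
finger_gap: 0.161
gripper_force: 93.6
```

Request:
move_arm:
  rows:
    - [0,0,0,0,0,0,0.6]
    - [0,0,0,0,0,0,0.5]
    - [0,0,0,0,0,0,0.5]
    - [0,0,0,0,0,0,0.5]
    - [0,0,0,0,0,-20,0.5]
    - [0,0,0,0,0,-50,0.5]
    - [0,0,0,0,0,-90,0.5]
    - [0,0,0,0,20,-120,0.5]
    - [0,0,-2,0,60,-140,0.5]
    - [0,0,-4,0,100,-140,0.5]
    - [0,0,-6,0,140,-140,0.5]
    - [0,0,-8,0,180,-140,0.5]

```text
t: 14.7
tcp_pos: [0.4474, -0.1981, 0.2018]
tool_rot: [-0.051, 0.999, -0.001, -0.001]
force: [0.5, 0.3, -0.2]
finger_gap: 0.497
gripper_force: 0.0
```

Request:
move_arm:
  rows:
    - [0,0,-2,-4,40,0,0.5]
    - [0,0,-4,-8,80,0,0.5]
    - [0,0,-4.5,-12,120,0,0.5]
    - [0,0,-4.5,-12,150,0,0.5]
    - [0,0,-4.5,-12,160,0,0.5]
    - [0,0,-4.5,-12,160,0,0.5]

```text
t: 15.2
tcp_pos: [0.4424, -0.0369, 0.201]
tool_rot: [-0.092, 0.996, 0.0, -0.002]
force: [0.6, 0.2, -1.0]
finger_gap: 0.498
gripper_force: 0.0
```

```bash
cat >> h.py <<'E'
def handle(s,col,zt=.02,near=None):
    """bars (two outer blobs) -> centre, yaw (deg), bar distance; camera bias of 1.3 mm in tool y removed"""
    st=readout.sense(); R0=R.from_quat(st['tool_rot'])
    L=[(a,p,onz(s,p,zt)[0]) for a,p,w in gauge(s,col) if a>60]
    print(col,[(int(a),p.round().tolist(),w[:2].round(4).tolist()) for a,p,w in L])
    if near is not None: L=[q for q in L if np.linalg.norm(q[2][:2]-near)<.08]
    L.sort(key=lambda q:q[2][0]); b,e=L[0][2],L[-1][2]; d=(e-b)[:2]
    print('centre',((b+e)/2-R0.apply([0,.0013,0]))[:2].round(4),'yaw',np.degrees(np.arctan2(d[1],d[0])).round(2),'dist',np.linalg.norm(d).round(4))
E
python3 - <<'E'
from h import *
s=cam('wrist'); st=readout.sense(); print(st['tcp_pos'],R.from_quat(st['tool_rot']).as_euler('xyz',degrees=True)); save(s,'w6.png')
handle(s,'yellow',near=[.443,-.037])
t=cam('side'); save(cv2.resize(t['img'][160:330,190:420],None,fx=3,fy=3,interpolation=cv2.INTER_CUBIC),'side6.png')
E
```

```text
[ 0.44341633 -0.03866483  0.20109004] [-179.95770418   -0.19898986 -169.51756154]
yellow [(449, [251.0, 137.0], [0.3959, -0.0469]), (84, [264.0, 216.0], [0.4828, -0.0145]), (61, [238.0, 214.0], [0.4858, -0.0462])]
centre [ 0.4411 -0.0478] yaw 0.44 dist 0.0899
```

View pics/side6.png

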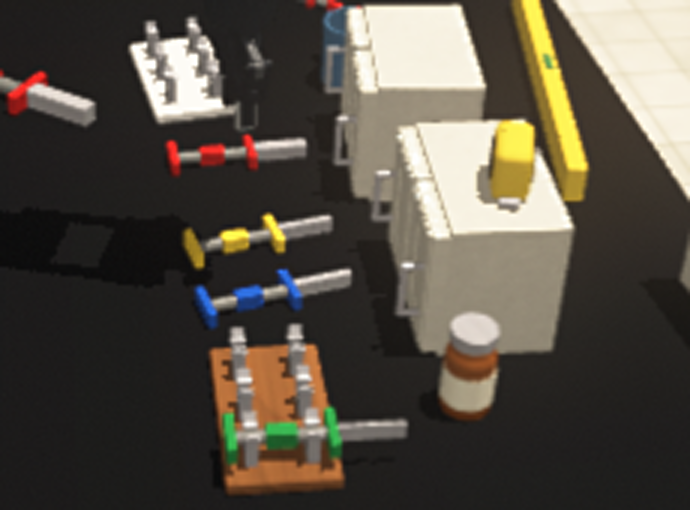

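Request:
move_arm:
  rows:
    - [0,0.2,0,2,-0.5,40,0.5]
    - [0,0.2,0,2,-0.5,80,0.5]
    - [0,0.2,0,2,-0.5,120,0.5]
    - [0,0.2,0,2,-0.5,155,0.5]
    - [0,0.2,0,2,-0.5,169.5,0.5]
    - [0,0.2,0,2,-0.5,169.5,0.5]
    - [0,0.2,0,2,-0.5,169.5,1]
    - [0,0.2,0,2,-0.5,169.5,1]
    - [0,0.2,0,2,-0.5,169.5,1]
    - [0,0.2,0,2,-0.5,169.5,1]
    - [0,0.2,0,2,-0.5,169.5,1]
  squeeze: 60

```text
t: 16.22
tcp_pos: [0.4415, -0.0403, 0.0326]
tool_rot: [-0.09, 0.996, -0.001, -0.002]
force: [0.8, 0.2, -1.1]
finger_gap: 0.162
gripper_force: 60.7
```

Request:
move_arm:
  rows:
    - [0,0,0,0,0,-20,1]
    - [0,0,0,0,0,-60,1]
    - [0,0,4,5,10,-100,1]
    - [0,0,10,10,50,-130,1]
    - [0,0,17,20,90,-160,1]
    - [0,0,17,20,130,-169,1]
    - [0,0,17,20,170,-169,1]
    - [0,0,17,20,200,-169,1]
    - [0,0,17,20,200,-169,1]
    - [0,0,17,20,200,-169,1]

```text
t: 17.05
tcp_pos: [0.3851, 0.1557, 0.2015]
tool_rot: [0.055, 0.998, -0.001, -0.003]
force: [0.4, -0.5, -0.3]
finger_gap: 0.164
gripper_force: 60.8
```

```bash
cat >> h.py <<'E'
def held(col):
    """held gauge's bars in the tool frame (camera), z_off below TCP 21.6-10"""
    s=cam('wrist'); st=readout.sense(); R0=R.from_quat(st['tool_rot']); print(st['tcp_pos'],R0.as_euler('xyz',degrees=True).round(2))
    for a,p,w in gauge(s,col):
        if a>150: print(int(a),p.round(1),(R0.inv().apply(onz(s,p,st['tcp_pos'][2]-.0116)[0]-st['tcp_pos'])*1000).round(1))
E
python3 - <<'E'
from h import *
held('yellow'); print(rel((.4615,.1512,.1265),np.radians(173.4)))
E
```

```text
[0.38583651 0.15424364 0.20117825] [-179.88   -0.34  173.55]
206 [252.  276.4] [-12.6   1.9  11.5]
347 [252.5 325.1] [-46.4   2.3  11.3]
(array([-0.1, -0.3,  0.1]), array([-76. ,   5.6,  74.2]))
```

Request:
move_arm:
  rows:
    - [0,0.3,0,-25,2,24,1]
    - [0,0.3,0.1,-50,4,48,1]
    - [0,0.3,0.1,-76,5.5,74,1]
    - [0,0.3,0.1,-76,5.5,74,1]
    - [0,0.3,0.1,-95,5.5,74,1]
    - [0,0.3,0.1,-95,5.5,74,1]
    - [0,0.3,0.1,-95,5.5,74,1]
    - [0,0.3,0.1,-95,5.5,74,1]

```text
t: 17.77
tcp_pos: [0.4799, 0.1467, 0.1263]
tool_rot: [0.06, 0.998, -0.001, -0.007]
force: [0.2, 0.1, 0.1]
finger_gap: 0.166
gripper_force: 60.8
```

```bash
cat >> h.py <<'E'
def gapoff():
    st=readout.sense(); p=st['tcp_pos']; print(p,'yaw',R.from_quat(st['tool_rot']).as_euler('xyz',degrees=True).round(2),'off line y mm',((p[1]-.1411+(p[0]-.5485)*.1145)*1000).round(2),'tip depth mm',((p[0]+.1172-.6085)*1000).round(1),st['force'].round(1))
E
python3 -c "
from h import *
gapoff()"
```

```text
[0.47991443 0.14671099 0.12633294] yaw [-179.87   -0.77  173.12] off line y mm -2.24 tip depth mm -11.4 [0.2 0.1 0.1]
```

Request:
move_arm:
  rows:
    - [-0.1,-0.8,-0.3,0,2.2,0,1]
    - [-0.1,-0.8,-0.3,0,2.2,0,1]
    - [-0.1,-0.8,-0.3,0,2.2,0,1]

```text
t: 18.02
tcp_pos: [0.4801, 0.1501, 0.1265]
tool_rot: [0.056, 0.998, -0.0, 0.001]
force: [-0.3, -0.2, -1.6]
finger_gap: 0.172
gripper_force: 60.8
```

```bash
python3 -c "
from h import *
gapoff()"
```

```text
[0.48012756 0.15011168 0.12651043] yaw [-1.7998e+02  9.0000e-02  1.7356e+02] off line y mm 1.18 tip depth mm -11.2 [-0.3 -0.2 -1.6]
```

Request:
move_arm:
  rows:
    - [0,0,0,0,-0.6,0,1]
    - [0,0,0,0,-0.6,0,1]
    - [0,0,0,0,-0.6,0,1]
    - [0,0,0,0,-0.6,0,1]

```text
t: 18.35
tcp_pos: [0.481, 0.1494, 0.126]
tool_rot: [0.056, 0.998, -0.0, 0.001]
force: [1.0, -0.5, -0.4]
finger_gap: 0.163
gripper_force: 60.8
```

```bash
python3 -c "
from h import *
gapoff(); cam('wrist'); gapoff(); cam('wrist'); gapoff()"
```

```text
[0.48103581 0.14939524 0.12602529] yaw [-1.7999e+02  1.0000e-01  1.7353e+02] off line y mm 0.57 tip depth mm -10.3 [ 1.  -0.5 -0.4]
[0.48106709 0.14937592 0.12598493] yaw [-1.7999e+02  1.0000e-01  1.7353e+02] off line y mm 0.55 tip depth mm -10.2 [ 0.1  0.3 -0.4]
[0.48107738 0.14936462 0.12594303] yaw [-1.7999e+02  9.0000e-02  1.7353e+02] off line y mm 0.54 tip depth mm -10.2 [-0.3  0.6 -1. ]
```

Request:
move_arm:
  rows:
    - [0,0,0,0,-0.5,0,1]
    - [0,0,0,-4,-0.5,0,1]
    - [0,0,0,-8,-0.5,0,1]
    - [0,0,0,-11,-0.5,0,1]
    - [0,0,0,-14,-0.5,0,1]
    - [0,0,0,-17,-0.5,0,1]
    - [0,0,0,-20,-0.5,0,1]
    - [0,0,0,-20,-0.5,0,1]

```text
t: 19.12
tcp_pos: [0.5019, 0.1465, 0.1261]
tool_rot: [0.057, 0.998, -0.0, 0.001]
force: [0.1, -0.3, -0.9]
finger_gap: 0.172
gripper_force: 60.8
```

```bash
python3 -c "
from h import *
gapoff()"
```

```text
[0.50186244 0.14647345 0.12605732] yaw [-1.8000e+02  1.6000e-01  1.7351e+02] off line y mm 0.03 tip depth mm 10.6 [ 0.1 -0.3 -0.9]
```

Request:
move_arm:
  rows:
    - [0,0,0,-4,0,0,1]
    - [0,0,0,-8,0,0,1]
    - [0,0,0,-12,0,0,1]
    - [0,0,0,-16,0,0,1]
    - [0,0,0,-16,0,0,1]

```text
t: 19.53
tcp_pos: [0.5182, 0.1446, 0.1262]
tool_rot: [0.057, 0.998, -0.0, 0.002]
force: [-0.7, -0.2, -0.1]
finger_gap: 0.165
gripper_force: 60.8
```

Request:
move_arm:
  rows:
    - [0,0,0,-5,0,0,1]
    - [0,0,0,-10,0,0,1]
    - [0,0,0,-15,0,0,1]
    - [0,0,0,-20,0,0,1]
    - [0,0,0,-25,0,0,1]
    - [0,0,0,-30,0,0,1]
    - [0,0,0,-30,0,0,1]
    - [0,0,0,-30,0,0,1]

```text
t: 20.2
tcp_pos: [0.5468, 0.1413, 0.126]
tool_rot: [0.057, 0.998, -0.0, 0.001]
force: [-0.5, -0.5, -0.3]
finger_gap: 0.169
gripper_force: 60.8
```

```bash
python3 -c "
from h import *
gapoff()"
```

```text
[0.54684471 0.14130856 0.12599399] yaw [-1.7999e+02  9.0000e-02  1.7351e+02] off line y mm 0.02 tip depth mm 55.5 [-0.5 -0.5 -0.3]
```

Request:
move_arm:
  rows:
    - [0,0,0,15,0,0,1]
    - [0,0,0,35,0,0,1]
    - [0,0,0,60,0,0,1]
    - [0,0,0,85,0,-5,1]
    - [0,0,0,100,0,-30,1]
    - [0,0,0,110,-10,-55,1]
    - [0,0,0,110,-45,-75,1]
    - [0,0,0,110,-85,-75,1]
    - [0,0,-2,110,-125,-75,1]
    - [0,0,-3,110,-165,-75,1]
    - [0,0,-4.4,110,-205,-75,1]
    - [0,0,-4.4,110,-205,-75,1]

```text
t: 21.2
tcp_pos: [0.4147, -0.0563, 0.2015]
tool_rot: [0.022, 1.0, -0.002, 0.002]
force: [0.9, -0.2, -0.7]
finger_gap: 0.164
gripper_force: 60.9
```

```bash
python3 - <<'E'
from h import *
print(readout.sense()['tcp_pos'],rel((.4422,-.3192,.1),np.radians(177.8)))
E
```

```text
[ 0.41468144 -0.05631826  0.20146231] (array([-0.2,  0.3, -0.3]), array([ -38.4, -261.1,  102.6]))
```

Request:
move_arm:
  rows:
    - [0,0,0,-6,-40,0,1]
    - [-0.2,0.3,-0.3,-12,-80,0,1]
    - [-0.2,0.3,-0.3,-18,-120,0,1]
    - [-0.2,0.3,-0.3,-24,-160,0,1]
    - [-0.2,0.3,-0.3,-30,-200,0,1]
    - [-0.2,0.3,-0.3,-38,-240,20,1]
    - [-0.2,0.3,-0.3,-38,-259,60,1]
    - [-0.2,0.3,-0.3,-38,-259,95,1]
    - [-0.2,0.3,-0.3,-38,-259,102,1]
    - [-0.2,0.3,-0.3,-38,-259,102,1]
    - [-0.2,0.3,-0.3,-38,-259,102,1]
  squeeze: 90

```text
t: 22.12
tcp_pos: [0.4427, -0.3089, 0.0995]
tool_rot: [0.015, 1.0, 0.002, -0.002]
force: [0.5, 0.2, 0.0]
finger_gap: 0.159
gripper_force: 92.7
```

```bash
python3 - <<'E'
from h import *
st=readout.sense(); print(st['tcp_pos'],R.from_quat(st['tool_rot']).as_euler('xyz',degrees=True),rel((.4422,-.3192,.0755),np.radians(177.8)))
s=cam('wrist'); R0=R.from_quat(st['tool_rot'])
for j in jaws(s,(.046,.0585)): print(j[0],j[1],(R0.inv().apply(j[2]-st['tcp_pos'])*1000).round(1))
for v in(192,):
  print(s['img'][v,215:290,2].tolist())
E
```

```text
[ 0.44269729 -0.30885334  0.09949295] [179.74535876  -0.27158086 178.27238586] (array([ 0.3, -0.3,  0.5]), array([  0.1, -10.5,  23.9]))
4639 [144.9 207.3] [ 12.2 -70.6  49.3]
288 [314.9 189.2] [26.6 40.5 47.5]
456 [347.  190.1] [26.  61.1 47.6]
362 [220.4 190.5] [ 26.  -19.5  46.7]
219 [309.1 265.6] [-29.4  40.5  48.3]
280 [337.5 265.6] [-29.3  60.5  47.9]
19 [158.2 314.7] [-73.4 -71.2  49.5]
[185, 184, 184, 184, 187, 188, 190, 199, 207, 207, 204, 201, 199, 194, 181, 147, 105, 86, 86, 86, 87, 85, 86, 89, 98, 120, 131, 135, 137, 139, 141, 143, 143, 145, 145, 145, 146, 147, 147, 146, 145, 145, 144, 143, 142, 140, 138, 136, 133, 124, 103, 79, 69, 68, 69, 68, 68, 69, 69, 69, 68, 68, 69, 69, 69, 70, 74, 78, 84, 107, 134, 130, 96, 74, 75]
```

Request:
move_arm:
  rows:
    - [0.3,-0.3,0.5,0,-10.5,0,1]
    - [0.3,-0.3,0.5,0,-10.5,8,1]
    - [0.3,-0.3,0.5,0,-10.5,15,1]
    - [0.3,-0.3,0.5,0,-10.5,20,1]
    - [0.3,-0.3,0.5,0,-10.5,22,1]
    - [0.3,-0.3,0.5,0,-10.5,22,1]

```text
t: 22.67
tcp_pos: [0.442, -0.3198, 0.0765]
tool_rot: [0.02, 1.0, -0.0, 0.0]
force: [0.2, 0.8, -1.0]
finger_gap: 0.157
gripper_force: 92.7
```

```bash
python3 - <<'E'
from h import *
st=readout.sense(); print(st['tcp_pos'],st['force'],rel((.4422,-.3192,.0626),np.radians(177.8)))
E
```

```text
[ 0.44200461 -0.31978221  0.07652927] [ 0.2354914   0.75124171 -0.99730665] (array([-0. ,  0. , -0.1]), array([-0.2,  0.6, 13.9]))
```

Request:
move_arm:
  rows:
    - [0,0,0,0,0.5,2,1]
    - [0,0,0,0,0.5,4,1]
    - [0,0,0,0,0.5,6,1]
    - [0,0,0,0,0.5,8,1]
    - [0,0,0,0,0.5,10,1]
    - [0,0,0,0,0.5,10,1]

```text
t: 23.17
tcp_pos: [0.4424, -0.3197, 0.0667]
tool_rot: [0.02, 1.0, -0.001, 0.001]
force: [0.7, 2.0, 0.2]
finger_gap: 0.161
gripper_force: 93.0
```

Request:
move_arm:
  rows:
    - [0,0,0,0,0,2,1]
    - [0,0,0,0,0,3,1]
    - [0,0,0,0,0,4,1]
    - [0,0,0,0,0,4,1]
    - [0,0,0,0,0,4,1]

```text
t: 23.58
tcp_pos: [0.4421, -0.3197, 0.0627]
tool_rot: [0.02, 1.0, -0.001, 0.0]
force: [1.7, 3.0, -1.8]
finger_gap: 0.157
gripper_force: 92.6
```

```bash
python3 - <<'E'
from h import *
st=readout.sense(); print(st['tcp_pos'],st['force'])
E
```

```text
[ 0.44213069 -0.31966218  0.06267025] [ 1.67904459  3.03185061 -1.78031567]
```

Request:
move_arm:
  rows:
    - [0,0,0,0,0.4,0.5,1]
    - [0,0,0,0,0.4,1,1]
    - [0,0,0,0,0.4,1.5,1]
    - [0,0,0,0,0.4,1.5,1]

```text
t: 23.92
tcp_pos: [0.4421, -0.3196, 0.0625]
tool_rot: [0.02, 1.0, -0.001, 0.001]
force: [-1.5, 3.7, 8.3]
finger_gap: 0.153
gripper_force: 94.0
```

Request:
move_arm:
  rows:
    - [0,0,0,0,0,0,0.6]
    - [0,0,0,0,0,0,0.5]
    - [0,0,0,0,0,0,0.5]
    - [0,0,0,0,0,0,0.5]
    - [0,0,0,0,0,-20,0.5]
    - [0,0,0,0,0,-50,0.5]
    - [0,0,0,0,0,-90,0.5]
    - [0,0,0,0,20,-120,0.5]
    - [0,0,-3,0,60,-140,0.5]
    - [0,0,-7,0,100,-140,0.5]
    - [0,0,-11,0,140,-140,0.5]
    - [0,0,-13,0,170,-140,0.5]

```text
t: 24.92
tcp_pos: [0.4484, -0.147, 0.2018]
tool_rot: [-0.095, 0.995, -0.001, 0.001]
force: [0.2, 0.3, 0.4]
finger_gap: 0.502
gripper_force: 0.0
```

Request:
move_arm:
  rows:
    - [0,0,0,0,10,0,0.5]
    - [0,0,0,0,10,0,0.5]
    - [0,0,0,0,10,0,0.5]

```text
t: 25.17
tcp_pos: [0.4477, -0.1403, 0.2013]
tool_rot: [-0.094, 0.996, -0.002, 0.001]
force: [0.3, -0.1, 1.0]
finger_gap: 0.501
gripper_force: 0.0
```

```bash
python3 - <<'E'
from h import *
s=cam('wrist'); st=readout.sense(); print(st['tcp_pos'],R.from_quat(st['tool_rot']).as_euler('xyz',degrees=True))
handle(s,'blue',near=[.442,-.138]); save(s,'w7.png')
t=cam('side'); P=allpts(t)
hsv=cv2.cvtColor(t['img'],cv2.COLOR_RGB2HSV)
for col in('green','yellow'):
    lo,hi=HUE[col]; m=(hsv[...,0]>=lo)&(hsv[...,0]<=hi)&(hsv[...,1]>130)&(abs(P[...,1]+.34)<.08)&(P[...,2]<.1)
    q=P[m]; print(col,len(q),'top z',np.percentile(q[:,2],[50,90,98]).round(4))
E
```

```text
[ 0.44801431 -0.1411601   0.2013256 ] [-1.79755736e+02  1.28885100e-01 -1.69305471e+02]
blue [(548, [252.0, 133.0], [0.3973, -0.1505]), (144, [240.0, 213.0], [0.4909, -0.1479]), (137, [267.0, 213.0], [0.4848, -0.1165])]
centre [ 0.4443 -0.1505] yaw 1.6 dist 0.0936
green 199 top z [0.048  0.0516 0.0536]
yellow 208 top z [0.0473 0.0512 0.0531]
```

Request:
move_arm:
  rows:
    - [-0.2,0,0,4.5,-0.4,40,0.5]
    - [-0.2,0,0,4.5,-0.4,80,0.5]
    - [-0.2,0,0,4.5,-0.4,120,0.5]
    - [-0.2,0,0,4.5,-0.4,155,0.5]
    - [-0.2,0,0,4.5,-0.4,169.5,0.5]
    - [-0.2,0,0,4.5,-0.4,169.5,0.5]
    - [-0.2,0,0,4.5,-0.4,169.5,1]
    - [-0.2,0,0,4.5,-0.4,169.5,1]
    - [-0.2,0,0,4.5,-0.4,169.5,1]
    - [-0.2,0,0,4.5,-0.4,169.5,1]
    - [-0.2,0,0,4.5,-0.4,169.5,1]
  squeeze: 60

```text
t: 26.18
tcp_pos: [0.4437, -0.1417, 0.0328]
tool_rot: [-0.093, 0.996, -0.0, 0.002]
force: [-0.3, 0.1, -1.1]
finger_gap: 0.165
gripper_force: 60.8
```

Request:
move_arm:
  rows:
    - [0,0,0,0,0,-20,1]
    - [0,0,0,0,0,-60,1]
    - [0,0,4,5,10,-100,1]
    - [0,0,10,10,50,-110,1]
    - [0,0,17,15,90,-115,1]
    - [0,0,17,20,130,-115,1]
    - [0,0,17,20,170,-115,1]
    - [0,0,17,20,210,-115,1]
    - [0,0,17,20,250,-115,1]
    - [0,0,17,20,290,-115,1]
    - [0,0,17,20,290,-115,1]
    - [0,0,17,20,290,-115,1]

```text
t: 27.18
tcp_pos: [0.3682, 0.1421, 0.1476]
tool_rot: [0.051, 0.999, 0.001, 0.001]
force: [-0.1, -0.4, -0.5]
finger_gap: 0.165
gripper_force: 60.9
```

```bash
python3 - <<'E'
from h import *
held('blue'); print(rel((.4615,.1511,.1265),np.radians(173.5)))
E
```

```text
[0.36912891 0.14064908 0.14749987] [1.7992e+02 1.3000e-01 1.7393e+02]
2423 [251.7 166.9] [49.2  1.6 11.5]
1364 [252.5 253.1] [ 2.2  2.1 11.6]
773 [252.3 319.2] [-41.9   2.2  11.7]
(array([0.1, 0.1, 0.4]), array([-90.7,  20.1,  21.2]))
```

Request:
move_arm:
  rows:
    - [0,0,0,-30,7,7,1]
    - [0.1,0.1,0.4,-60,14,14,1]
    - [0.1,0.1,0.4,-90,20,21,1]
    - [0.1,0.1,0.4,-90,20,21,1]
    - [0.1,0.1,0.4,-110,20,21,1]
    - [0.1,0.1,0.4,-110,20,21,1]
    - [0.1,0.1,0.4,-110,20,21,1]
    - [0.1,0.1,0.4,-110,20,21,1]

```text
t: 27.9
tcp_pos: [0.4799, 0.1464, 0.126]
tool_rot: [0.059, 0.998, -0.0, -0.001]
force: [-0.9, 0.3, -1.5]
finger_gap: 0.167
gripper_force: 60.9
```

```bash
python3 -c "
from h import *
gapoff()"
```

```text
[0.47988221 0.14635196 0.12602302] yaw [-1.7996e+02 -1.6000e-01  1.7319e+02] off line y mm -2.6 tip depth mm -11.4 [-0.9  0.3 -1.5]
```

Request:
move_arm:
  rows:
    - [0,-0.2,-0.3,0,2.4,0,1]
    - [0,-0.2,-0.3,0,2.4,0,1]
    - [0,-0.2,-0.3,0,2.4,0,1]
    - [0,-0.2,-0.3,0,2.4,0,1]

```text
t: 28.23
tcp_pos: [0.4806, 0.1502, 0.1262]
tool_rot: [0.055, 0.998, -0.0, 0.001]
force: [-0.4, 0.4, -0.9]
finger_gap: 0.163
gripper_force: 60.9
```

```bash
python3 -c "
from h import *
gapoff()"
```

```text
[0.48061511 0.15023586 0.12619451] yaw [-1.7997e+02  1.3000e-01  1.7366e+02] off line y mm 1.36 tip depth mm -10.7 [-0.4  0.4 -0.9]
```

Request:
move_arm:
  rows:
    - [0,0,0.1,0,-1.3,0,1]
    - [0,0,0.1,0,-1.3,0,1]
    - [0,0,0.1,0,-1.3,0,1]
    - [0,0,0.1,0,-1.3,0,1]

```text
t: 28.57
tcp_pos: [0.481, 0.1488, 0.1261]
tool_rot: [0.056, 0.998, -0.0, 0.001]
force: [-0.8, -0.1, -0.5]
finger_gap: 0.168
gripper_force: 60.9
```

```bash
python3 -c "
from h import *
gapoff()"
```

```text
[0.48096967 0.14878223 0.12606302] yaw [-1.7998e+02  1.4000e-01  1.7353e+02] off line y mm -0.05 tip depth mm -10.3 [-0.8 -0.1 -0.5]
```

Request:
move_arm:
  rows:
    - [0,0,0,-4,0,0,1]
    - [0,0,0,-8,0,0,1]
    - [0,0,0,-11,0,0,1]
    - [0,0,0,-14,0,0,1]
    - [0,0,0,-17,0,0,1]
    - [0,0,0,-20,0,0,1]
    - [0,0,0,-22,0,0,1]

```text
t: 29.15
tcp_pos: [0.5034, 0.1462, 0.1261]
tool_rot: [0.057, 0.998, -0.0, 0.001]
force: [0.1, 0.3, -1.1]
finger_gap: 0.167
gripper_force: 60.9
```

```bash
python3 -c "
from h import *
gapoff()"
```

```text
[0.50338632 0.14621617 0.12611462] yaw [-1.7998e+02  1.6000e-01  1.7352e+02] off line y mm -0.05 tip depth mm 12.1 [ 0.1  0.3 -1.1]
```

Request:
move_arm:
  rows:
    - [0,0,0,-4,0,0,1]
    - [0,0,0,-8,0,0,1]
    - [0,0,0,-12,0,0,1]
    - [0,0,0,-16,0,0,1]
    - [0,0,0,-16,0,0,1]

```text
t: 29.57
tcp_pos: [0.5201, 0.1443, 0.1263]
tool_rot: [0.057, 0.998, -0.0, 0.002]
force: [0.7, -0.5, -1.2]
finger_gap: 0.167
gripper_force: 60.9
```

Request:
move_arm:
  rows:
    - [0,0,0,-5,0,0,1]
    - [0,0,0,-10,0,0,1]
    - [0,0,0,-15,0,0,1]
    - [0,0,0,-20,0,0,1]
    - [0,0,0,-25,0,0,1]
    - [0,0,0,-30,0,0,1]
    - [0,0,0,-30,0,0,1]
    - [0,0,0,-30,0,0,1]

```text
t: 30.23
tcp_pos: [0.5488, 0.141, 0.1262]
tool_rot: [0.057, 0.998, -0.0, 0.001]
force: [-0.3, 1.0, -1.2]
finger_gap: 0.165
gripper_force: 60.9
```

```bash
python3 -c "
from h import *
gapoff()"
```

```text
[0.54881561 0.14100559 0.12618055] yaw [-1.7998e+02  1.4000e-01  1.7352e+02] off line y mm -0.06 tip depth mm 57.5 [-0.3  1.  -1.2]
```

Blue fits too. Withdraw and take it to wooden slot 2.

Request:
move_arm:
  rows:
    - [0,0,0,15,0,0,1]
    - [0,0,0,35,0,0,1]
    - [0,0,0,60,0,0,1]
    - [0,0,0,85,0,-5,1]
    - [0,0,0,100,0,-30,1]
    - [0,0,0,110,-10,-55,1]
    - [0,0,0,110,-45,-75,1]
    - [0,0,0,110,-85,-75,1]
    - [0,0,-2,110,-125,-75,1]
    - [0,0,-3,110,-165,-75,1]
    - [0,0,-4.4,110,-205,-75,1]
    - [0,0,-4.4,110,-205,-75,1]

```text
t: 31.23
tcp_pos: [0.4166, -0.0566, 0.2015]
tool_rot: [0.022, 1.0, -0.002, 0.003]
force: [0.6, -0.8, -0.8]
finger_gap: 0.17
gripper_force: 60.9
```

Request:
move_arm:
  rows:
    - [0,0,0,-6,-40,0,1]
    - [0,0,0,-12,-80,0,1]
    - [0,0,0,-18,-120,0,1]
    - [0,0,0,-24,-160,0,1]
    - [0,0,0,-30,-195,20,1]
    - [0,0,0,-38,-210,60,1]
    - [0,0,0,-38,-210,95,1]
    - [0,0,0,-38,-210,102,1]
    - [0,0,0,-38,-210,102,1]
    - [0,0,0,-38,-210,102,1]
  squeeze: 90

```text
t: 32.07
tcp_pos: [0.4463, -0.2603, 0.0996]
tool_rot: [0.018, 1.0, 0.0, 0.001]
force: [0.5, -0.5, -0.4]
finger_gap: 0.154
gripper_force: 92.7
```

```bash
python3 - <<'E'
from h import *
st=readout.sense(); print(st['tcp_pos'],R.from_quat(st['tool_rot']).as_euler('xyz',degrees=True),rel((.4443,-.2594,.078),np.radians(177.8)))
E
```

```text
[ 0.44634501 -0.26032959  0.09964605] [1.79970844e+02 7.15509392e-02 1.77973481e+02] (array([0. , 0.1, 0.2]), array([ 2.1,  0.8, 21.6]))
```

Request:
move_arm:
  rows:
    - [0,0,0.2,2,0.8,8,1]
    - [0,0,0.2,2,0.8,16,1]
    - [0,0,0.2,2,0.8,22,1]
    - [0,0,0.2,2,0.8,22,1]
    - [0,0,0.2,2,0.8,22,1]

```text
t: 32.48
tcp_pos: [0.4447, -0.2604, 0.0774]
tool_rot: [0.02, 1.0, -0.0, 0.001]
force: [0.1, 0.2, -0.8]
finger_gap: 0.15
gripper_force: 92.7
```

```bash
python3 - <<'E'
from h import *
st=readout.sense(); print(st['tcp_pos'],st['force'],rel((.4443,-.2594,.0625),np.radians(177.8)))
E
```

```text
[ 0.44467572 -0.26036912  0.07738439] [ 0.07313932  0.17092126 -0.8052991 ] (array([-0. ,  0.1, -0.1]), array([ 0.4,  1. , 14.9]))
```

Request:
move_arm:
  rows:
    - [0,0,0,0,1,1,1]
    - [0,0,0,0,1,3,1]
    - [0,0,0,0,1,5,1]
    - [0,0,0,0,1,7,1]
    - [0,0,0,0,1,9,1]
    - [0,0,0,0,1,11,1]
    - [0,0,0,0,1,13,1]
    - [0,0,0,0,1,14,1]
    - [0,0,0,0,1,15,1]
    - [0,0,0,0,1,15,1]

```text
t: 33.32
tcp_pos: [0.4443, -0.2591, 0.0627]
tool_rot: [0.02, 1.0, 0.0, 0.001]
force: [0.1, 2.5, 8.3]
finger_gap: 0.156
gripper_force: 93.9
```

Request:
move_arm:
  rows:
    - [0,0,0,0,0,0.5,1]
    - [0,0,0,0,0,1.2,1]
    - [0,0,0,0,0,1.2,1]

```text
t: 33.57
tcp_pos: [0.4443, -0.2592, 0.0626]
tool_rot: [0.02, 1.0, -0.0, 0.001]
force: [-1.6, 4.0, 16.6]
finger_gap: 0.159
gripper_force: 95.1
```

Request:
move_arm:
  rows:
    - [0,0,0,0,0,0,0.6]
    - [0,0,0,0,0,0,0.5]
    - [0,0,0,0,0,0,0.5]
    - [0,0,0,0,0,0,0.5]
    - [0,0,0,0,0,-20,0.5]
    - [0,0,0,0,0,-50,0.5]
    - [0,0,0,0,0,-90,0.5]
    - [0,0,0,0,20,-120,0.5]
    - [0,0,-1,0,60,-140,0.5]
    - [0,0,-2,0,100,-140,0.5]
    - [0,0,-3,0,140,-140,0.5]
    - [0,0,-4,0,180,-140,0.5]

```text
t: 34.57
tcp_pos: [0.4515, -0.0784, 0.2014]
tool_rot: [-0.015, 1.0, -0.001, 0.002]
force: [0.5, 0.5, -1.1]
finger_gap: 0.505
gripper_force: 0.0
```

Request:
move_arm:
  rows:
    - [0,0,0,0,40,0,0.5]
    - [0,0,0,0,80,0,0.5]
    - [0,0,0,0,120,0,0.5]
    - [0,0,0,0,160,0,0.5]
    - [0,0,0,0,200,0,0.5]
    - [0,0,0,0,213,0,0.5]
    - [0,0,0,0,213,0,0.5]
    - [0,0,0,0,213,0,0.5]

```text
t: 35.23
tcp_pos: [0.4449, 0.1338, 0.2005]
tool_rot: [-0.016, 1.0, -0.001, 0.001]
force: [0.3, -0.1, 0.6]
finger_gap: 0.5
gripper_force: 0.0
```

```bash
python3 - <<'E'
from h import *
s=cam('wrist'); st=readout.sense(); print(st['tcp_pos'],R.from_quat(st['tool_rot']).as_euler('xyz',degrees=True))
handle(s,'red',near=[.436,.137]); save(s,'w8.png')
t=cam('side'); P=allpts(t)
hsv=cv2.cvtColor(t['img'],cv2.COLOR_RGB2HSV)
for col in('green','yellow','blue'):
    lo,hi=HUE[col]; m=(hsv[...,0]>=lo)&(hsv[...,0]<=hi)&(hsv[...,1]>130)&(abs(P[...,1]+.32)<.1)&(P[...,2]<.1)
    q=P[m]; print(col,len(q),'top z',np.percentile(q[:,2],[50,90,98]).round(4))
E
```

```text
[0.44513054 0.13295978 0.20054131] [-1.79926259e+02  1.14689758e-01 -1.78226880e+02]
red [(505, [256.0, 130.0], [0.3905, 0.1362]), (426, [256.0, 174.0], [0.4384, 0.1374]), (516, [256.0, 212.0], [0.4843, 0.1392]), (240, [497.0, 327.0], [0.6537, 0.4966]), (177, [476.0, 340.0], [0.677, 0.4716])]
centre [0.4374 0.1364] yaw 1.84 dist 0.0939
green 196 top z [0.0478 0.0516 0.0533]
yellow 217 top z [0.0473 0.0509 0.0533]
blue 159 top z [0.0484 0.0518 0.0533]
```

View pics/w8.png

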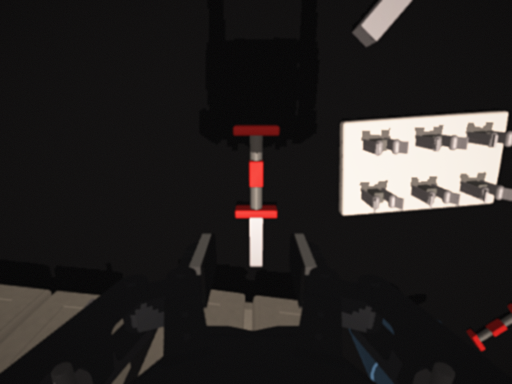

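Request:
move_arm:
  rows:
    - [0,0,0,7.5,3.5,40,0.5]
    - [0,0,0,7.5,3.5,80,0.5]
    - [0,0,0,7.5,3.5,120,0.5]
    - [0,0,0,7.5,3.5,155,0.5]
    - [0,0,0,7.5,3.5,168.5,0.5]
    - [0,0,0,7.5,3.5,168.5,0.5]
    - [0,0,0,7.5,3.5,168.5,1]
    - [0,0,0,7.5,3.5,168.5,1]
    - [0,0,0,7.5,3.5,168.5,1]
    - [0,0,0,7.5,3.5,168.5,1]
    - [0,0,0,7.5,3.5,168.5,1]
  squeeze: 60

```text
t: 36.25
tcp_pos: [0.4387, 0.1364, 0.0335]
tool_rot: [-0.015, 1.0, -0.0, 0.003]
force: [-0.1, -1.3, 4.5]
finger_gap: 0.167
gripper_force: 61.2
```

Request:
move_arm:
  rows:
    - [0,0,0,0,0,-20,1]
    - [0,0,0,10,0,-50,1]
    - [0,0,4,20,0,-80,1]
    - [0,0,8.3,20,10,-94,1]
    - [0,0,8.3,20,12,-94,1]
    - [0,0,8.3,20,12,-94,1]
    - [0,0,8.3,20,12,-94,1]

```text
t: 36.83
tcp_pos: [0.4174, 0.1479, 0.126]
tool_rot: [0.056, 0.998, -0.0, 0.001]
force: [-0.8, 0.3, -1.4]
finger_gap: 0.163
gripper_force: 60.5
```

```bash
python3 - <<'E'
from h import *
held('red'); gapoff(); print(rel((.4785,.1491,.126),np.radians(173.5)))
E
```

```text
[0.41710071 0.14771449 0.12546877] [-1.7996e+02  7.0000e-02  1.7351e+02]
2497 [252.3 163.9] [49.3  0.9 11.5]
1448 [252.4 249.9] [ 2.6  1.  11.6]
907 [252.3 317.6] [-42.5   1.   11.7]
[0.41710071 0.14771449 0.12546877] yaw [-1.7996e+02  7.0000e-02  1.7351e+02] off line y mm -8.43 tip depth mm -74.2 [-0.7 -0.9 -1.5]
(array([-0. ,  0.1,  0. ]), array([-60.9,   8.3,  -0.5]))
```

Request:
move_arm:
  rows:
    - [0,0,0,-20,4,0,1]
    - [0,0,0,-40,8.3,0,1]
    - [0,0,0,-60,8.3,0,1]
    - [0,0,0,-60,8.3,0,1]
    - [0,0,0,-60,8.3,0,1]
    - [0,0,0,-60,8.3,0,1]

```text
t: 37.38
tcp_pos: [0.4761, 0.1489, 0.125]
tool_rot: [0.057, 0.998, -0.001, -0.001]
force: [-0.1, -0.6, -0.7]
finger_gap: 0.165
gripper_force: 60.5
```

```bash
python3 -c "
from h import *
gapoff()"
```

```text
[0.47613785 0.14886441 0.12501191] yaw [-1.7993e+02 -1.2000e-01  1.7342e+02] off line y mm -0.52 tip depth mm -15.2 [-0.1 -0.6 -0.7]
```

Request:
move_arm:
  rows:
    - [0,0,0,-4,0.5,0,1]
    - [0,0,0,-8,0.5,0,1]
    - [0,0,0,-12,0.5,0,1]
    - [0,0,0,-14,0.5,0,1]
    - [0,0,0,-16,0.5,0,1]
    - [0,0,0,-16,0.5,0,1]
    - [0,0,0,-16,0.5,0,1]

```text
t: 37.97
tcp_pos: [0.4938, 0.1479, 0.1264]
tool_rot: [0.057, 0.998, -0.0, 0.001]
force: [-0.6, 0.0, -1.4]
finger_gap: 0.165
gripper_force: 60.5
```

Request:
move_arm:
  rows:
    - [0,0,0,-0.7,0,0,1]
    - [0,0,0,-1.4,0,0,1]
    - [0,0,0,-2,0,0,1]
    - [0,0,0,-2,0,0,1]

```text
t: 38.3
tcp_pos: [0.4948, 0.1477, 0.1262]
tool_rot: [0.057, 0.998, -0.0, -0.0]
force: [-2.9, 0.2, -1.3]
finger_gap: 0.17
gripper_force: 60.5
```

Request:
move_arm:
  rows:
    - [0,0,0,-0.7,0,0,1]
    - [0,0,0,-1.4,0,0,1]
    - [0,0,0,-2,0,0,1]
    - [0,0,0,-2,0,0,1]

```text
t: 38.63
tcp_pos: [0.4951, 0.1476, 0.1259]
tool_rot: [0.057, 0.998, -0.001, -0.002]
force: [-5.7, 0.9, 0.1]
finger_gap: 0.17
gripper_force: 60.6
```

Red is jammed at the mouth with about 5 N on it. Now back off and look at the white rack.

Request:
move_arm:
  rows:
    - [0,0,0,10,0,0,1]
    - [0,0,0,30,0,0,1]
    - [0,0,0,60,0,-20,1]
    - [0,0,0,85,20,-50,1]
    - [0,0,-4,100,50,-80,1]
    - [0,0,-8,110,85,-100,1]
    - [0,0,-12,115,120,-100,1]
    - [0,0,-13.5,120,155,-100,1]
    - [0,0,-13.5,120,175,-100,1]
    - [0,0,-13.5,120,175,-100,1]
    - [0,0,-13.5,120,175,-100,1]

```text
t: 39.55
tcp_pos: [0.3987, 0.3362, 0.2263]
tool_rot: [-0.062, 0.998, -0.0, 0.002]
force: [-0.2, -1.0, -0.9]
finger_gap: 0.164
gripper_force: 60.5
```

```bash
python3 - <<'E'
from h import *
s=cam('wrist'); st=readout.sense(); R0=R.from_quat(st['tool_rot']); print(st['tcp_pos'],R0.as_euler('xyz',degrees=True))
save(s,'w9.png')
for j in jaws(s,(.046,.06)): print(j[0],j[1],j[2].round(4),(j[2]-R0.apply([0,.0012,0])).round(4))
E
```

```text
[0.39834165 0.33505736 0.22598611] [-1.79929153e+02  1.77076401e-01 -1.73010761e+02]
155 [181.4 173.9] [0.4013 0.2579 0.0523] [0.4015 0.2567 0.0523]
85 [200.  174.4] [0.3994 0.2783 0.052 ] [0.3995 0.2772 0.052 ]
145 [309.3 175.1] [0.3852 0.3981 0.0527] [0.3853 0.3969 0.0527]
37 [234.5 178.8] [0.3991 0.3168 0.0541] [0.3993 0.3156 0.0541]
39 [289.6 178.8] [0.3919 0.3771 0.0533] [0.392  0.3759 0.0533]
130 [184.9 222.2] [0.4586 0.2645 0.0524] [0.4587 0.2633 0.0524]
93 [202.8 221.9] [0.4556 0.2853 0.0523] [0.4558 0.2841 0.0523]
84 [235.3 222.7] [0.4514 0.3231 0.0534] [0.4516 0.3219 0.0534]
96 [287.5 222.7] [0.4444 0.3835 0.0525] [0.4445 0.3823 0.0525]
128 [305.6 223.2] [0.4425 0.4046 0.0524] [0.4427 0.4035 0.0524]
699 [ 48.5 303.2] [0.6011 0.0852 0.0527] [0.6012 0.084  0.0527]
42 [147.7 323.1] [0.6155 0.2197 0.0505] [0.6157 0.2185 0.0505]
```

View pics/w9.png

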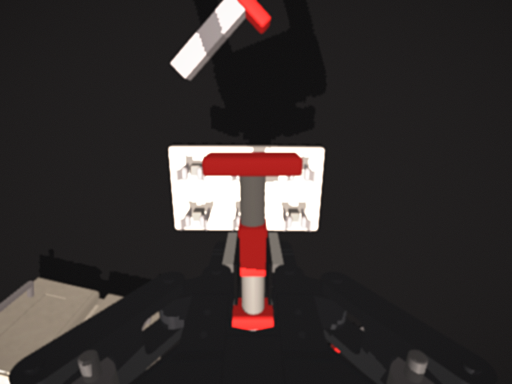

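Request:
move_arm:
  rows:
    - [0,0.2,0.3,-12,-4,20,1]
    - [0,0.2,0.3,-23,-8,55,1]
    - [0,0.2,0.3,-23,-8,90,1]
    - [0,0.2,0.3,-23,-8,120,1]
    - [0,0.2,0.3,-23,-8,128,1]
    - [0,0.2,0.3,-23,-8,128,1]
    - [0,0.2,0.3,-23,-8,128,1]
  squeeze: 90

```text
t: 40.18
tcp_pos: [0.423, 0.3292, 0.0986]
tool_rot: [-0.057, 0.998, -0.001, -0.0]
force: [1.4, 1.1, -1.2]
finger_gap: 0.153
gripper_force: 92.4
```

```bash
python3 - <<'E'
from h import *
s=cam('wrist'); st=readout.sense(); R0=R.from_quat(st['tool_rot']); print(st['tcp_pos'],R0.as_euler('xyz',degrees=True), rel((.4219,.33,.079),np.radians(186.7)))
for j in jaws(s,(.046,.06)): print(j[0],j[1],(R0.inv().apply(j[2]-st['tcp_pos'])*1000).round(1))
E
```

```text
[0.42362413 0.32978986 0.09944337] [-1.79990049e+02  6.96944336e-02 -1.73419361e+02] (array([-0. ,  0.1, -0.1]), array([ 1.7,  0.4, 20.4]))
517 [143.9 184.8] [ 30.6 -68.6  47. ]
305 [176.8 184. ] [ 31.1 -47.6  47.1]
282 [332.9 184.1] [31.1 50.5 46.9]
523 [366.4 184.8] [30.6 71.8 47. ]
205 [234.1 186.4] [ 30.3 -11.3  44.1]
302 [273.7 186.3] [29.9 13.1 45.7]
412 [154.  264.2] [-26.7 -68.6  47.3]
254 [183.9 263.1] [-25.6 -47.7  47.4]
219 [325.5 262.3] [-25.2  50.6  47.7]
405 [355.7 264. ] [-26.7  71.9  47.5]
23 [  3.1 381.9] [-157.2 -228.9   52.5]
```

Request:
move_arm:
  rows:
    - [0,0,0,2,0.4,8,1]
    - [0,0,0,2,0.4,15,1]
    - [0,0,0,2,0.4,20,1]
    - [0,0,0,2,0.4,20,1]
    - [0,0,0,2,0.4,20,1]

```text
t: 40.65
tcp_pos: [0.4202, 0.33, 0.078]
tool_rot: [-0.058, 0.998, -0.001, -0.001]
force: [0.3, 0.3, -0.3]
finger_gap: 0.148
gripper_force: 92.5
```

```bash
python3 - <<'E'
from h import *
st=readout.sense(); print(st['tcp_pos'],st['force'],rel((.4216,.3302,.063),np.radians(186.6)))
E
```

```text
[0.42023192 0.33000601 0.07797123] [ 0.25458446  0.29277631 -0.28223258] (array([-0.1, -0.1,  0. ]), array([-1.4,  0.1, 15. ]))
```

Request:
move_arm:
  rows:
    - [0,0,0,-1.4,0.1,1,1]
    - [0,0,0,-1.4,0.1,3,1]
    - [0,0,0,-1.4,0.1,5,1]
    - [0,0,0,-1.4,0.1,7,1]
    - [0,0,0,-1.4,0.1,9,1]
    - [0,0,0,-1.4,0.1,11,1]
    - [0,0,0,-1.4,0.1,13,1]
    - [0,0,0,-1.4,0.1,14,1]
    - [0,0,0,-1.4,0.1,15,1]
    - [0,0,0,-1.4,0.1,15,1]

```text
t: 41.48
tcp_pos: [0.4218, 0.3304, 0.0635]
tool_rot: [-0.058, 0.998, -0.0, -0.0]
force: [-0.8, 0.4, 5.6]
finger_gap: 0.155
gripper_force: 93.4
```

Request:
move_arm:
  rows:
    - [0,0,0,0,0,0.5,1]
    - [0,0,0,0,0,1,1]
    - [0,0,0,0,0,1,1]

```text
t: 41.73
tcp_pos: [0.4219, 0.3304, 0.0634]
tool_rot: [-0.058, 0.998, -0.0, -0.0]
force: [-1.9, -0.4, 12.5]
finger_gap: 0.159
gripper_force: 94.3
```

Bottomed at home height. I'll release, rise and check everything.

Request:
move_arm:
  rows:
    - [0,0,0,0,0,0,0.6]
    - [0,0,0,0,0,0,0.5]
    - [0,0,0,0,0,0,0.5]
    - [0,0,0,0,0,0,0.5]
    - [0,0,0,0,0,-20,0.5]
    - [0,0,0,0,0,-50,0.5]
    - [0,0,0,0,0,-90,0.5]
    - [0,0,0,0,0,-130,0.5]
    - [0,0,0,10,-30,-170,0.5]
    - [0,0,0,20,-70,-190,0.5]
    - [0,0,0,20,-110,-200,0.5]
    - [0,0,0,20,-110,-200,0.5]

```text
t: 42.73
tcp_pos: [0.4149, 0.2157, 0.2643]
tool_rot: [-0.057, 0.998, -0.001, 0.001]
force: [0.4, 0.1, -0.2]
finger_gap: 0.501
gripper_force: 0.0
```

```bash
python3 - <<'E'
from h import *
st=readout.sense(); print(st['t'],st['tcp_pos'])
t=cam('side'); P=allpts(t); hsv=cv2.cvtColor(t['img'],cv2.COLOR_RGB2HSV)
for col,y in(('green',-.32),('yellow',-.32),('blue',-.32),('red',.333)):
    lo,hi=HUE[col]; m=(hsv[...,0]>=lo)&(hsv[...,0]<=hi)&(hsv[...,1]>130)&(abs(P[...,1]-y)<.1)&(P[...,2]<.1)&(P[...,0]>.3)
    q=P[m]; print(col,len(q),q[:,:2].mean(0).round(3),'top z',np.percentile(q[:,2],[50,90,98]).round(4))
a=cv2.resize(t['img'][130:340,170:440],None,fx=2.8,fy=2.8,interpolation=cv2.INTER_CUBIC); save(a,'fin.png')
E
```

```text
42.7333 [0.41493034 0.2156996  0.26425023]
green 199 [ 0.441 -0.386] top z [0.0479 0.0516 0.0531]
yellow 218 [ 0.444 -0.327] top z [0.0474 0.0515 0.0531]
blue 159 [ 0.447 -0.266] top z [0.0484 0.0517 0.054 ]
red 89 [0.422 0.322] top z [0.047  0.0506 0.0529]
```

View pics/fin.png

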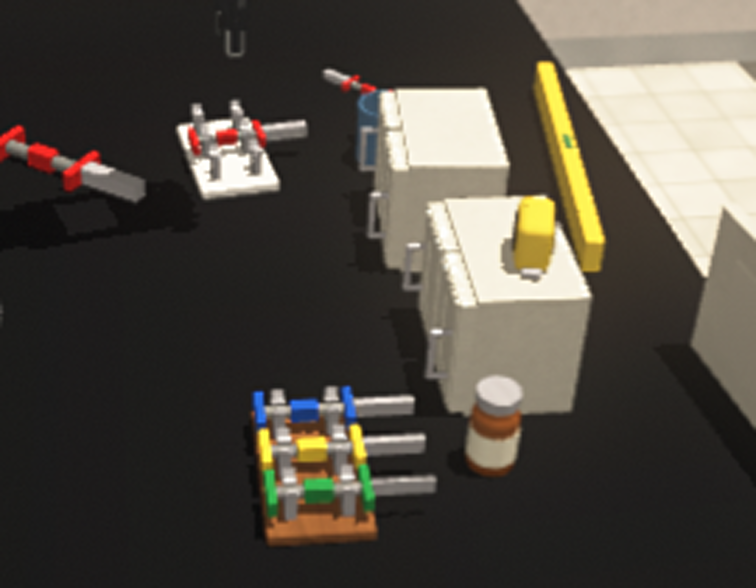

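The picture shows blue (305,410), yellow (313,450) and green (318,490) home in the wooden rack, and red (227,137) home in the white rack. Jar, mug and tape measure are untouched. Handing in.

```bash
python3 -c "
from station import order
print(order.sign_off())"
```

```text
the job is handed in; nothing more can be done
None
```

The job is handed in, with no verdict returned: green, yellow and blue slid about 55 mm into the left cupboard's gap and are snapped into the wooden rack; red jammed at about 5 N and is snapped into the white rack.

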